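# Try rotor lock screws in a spoked gauge nut

## Task

Two look-alike rotor lock screws stand in the sloping black rack, but only one has the thread that runs freely in the spoked gauge nut; the other binds after about a sixth of a turn, which can only be found by trying. Put a screw down into the nut and turn the nut clockwise, by the screw's tab or by pushing the spokes: leave the one that turns freely seated in the nut and turned fully home to the end stop, and put the other one in the red reject tray. Never run the nut round without a screw seated in it, and leave the bottle and jar alone.

Things in the scene. Friction and masses are not known exactly. Their poses are not given: they have to be found in the camera images.
- screw_a: Rotor lock screw, 138 mm long, 0.2 to 0.31 kg. Origin: on its axis at the underside of its steel flange (56 mm across, 8 mm thick). z: along the axis to its orange grip tab; x: along the tab's width and the lugs. Tab: 34 mm wide (x), 14 mm thick (y), from 8 to 54 mm above the origin. Starts down to its flange in a rack slot, axis leaning 30 degrees to the rack's -x; draw it out along its axis by 85 mm.
- screw_b: Like screw_a. Below the flange of both: a 16 mm thread stem down to 84 mm below the origin (last 8 mm tapered), a driving block 48 (x) x 15 (y) x 16 mm high right under the flange, and a thread lug 48 (x) x 12 (y) x 10 mm centred 44 or 64 mm below the origin. Which screw runs freely changes; name, place and lug do not tell. A half turn about its axis makes no difference.
- nut_top (a point): Centre of the top of the square steel gauge nut (80 x 80 x 20 mm), on its vertical axis, 112 mm above the table at joint 0. z: up; x: along its through slot, 54 (x) x 18 (y) mm. A screw goes in tab up, either way round, until its flange rests on the nut; its block then fills the slot and nut and screw turn together.
- spoke (a point): Centre of the black ball (22 mm) that ends one spoke of the nut, 95 mm from its axis and 10 mm below its top. Four spokes, 12 mm thick, start at the nut's faces and point along its +x (this one), -x, +y and -y; they turn and sink with it. x: outward along the spoke; z: up.
- nut (a joint): Nut angle, rad: grows clockwise from above, 0 to 3.25 (end stop: fully home); starts at 0 to 0.3; slot along the gauge's x at 0. It sinks 2.5 mm per rad, turns freely with 0.06 N m and stays where left. With a wrong screw in it, it stops hard at about 1.0 rad; near there screws jam going in or out, so turn back below 0.5 first. Never turn it empty beyond 1.4.
- gauge: Fixed white housing of the gauge, 104 x 104 mm, 82 mm high, hollow, on a 150 x 130 x 8 mm foot. Origin: centre of its underside, on the nut's axis; z up.
- rack: Fixed sloping black rack, foot 130 (x) x 220 (y) mm. Origin: on the table, midway between the two slots. They lie 80 mm apart along y; its face slopes 30 degrees, facing up and to its -x side (towards the robot), with the slot mouths 102 mm above the table.
- tray: Fixed red reject tray, open on top, 200 (x) x 240 (y) x 45 mm high, walls and floor 5 mm. Origin: centre of its underside.
- bottle: Bystander: white bottle with blue cap, 60 mm across, 130 mm high. Origin: centre of its underside.
- jar: Bystander: amber jar with orange lid, 60 mm across, 90 mm high. Origin: centre of its underside.

How it is judged (in metres and radians):
At the end, for the whole second after the job is handed in: The gauge nut is turned at least to 3.05 rad (end stop 3.25) and at rest, one screw is seated in it (origin within 8 mm of the nut's axis and 6 mm of its top face), and the other lies at rest in the reject tray (origin within its walls, less than 80 mm above the table) (value of joint nut above 3.05 rad and velocity of joint nut below 0.1 rad/s and (((horizontal distance between screw_a and nut_top below 0.008 m and z of screw_a in the frame of nut_top between -0.006 and 0.006 m) and x of screw_b in the frame of tray between -0.095 and 0.095 m and y of screw_b in the frame of tray between -0.115 and 0.115 m and z of screw_b in the frame of tray between -0.01 and 0.08 m and linear speed of screw_b below 0.03 m/s) or ((horizontal distance between screw_b and nut_top below 0.008 m and z of screw_b in the frame of nut_top between -0.006 and 0.006 m) and x of screw_a in the frame of tray between -0.095 and 0.095 m and y of screw_a in the frame of tray between -0.115 and 0.115 m and z of screw_a in the frame of tray between -0.01 and 0.08 m and linear speed of screw_a below 0.03 m/s))); the robot touches nothing.
It fails at once if the nut is turned beyond 1.4 rad without a screw seated in it (value of joint nut above 1.4 rad and not (horizontal distance between screw_a and nut_top below 0.012 m and z of screw_a in the frame of nut_top below 0.009 m) and not (horizontal distance between screw_b and nut_top below 0.012 m and z of screw_b in the frame of nut_top below 0.009 m)).
It fails at once if the bottle or the jar is knocked over or moved by more than 30 mm (distance of any of bottle, jar from where it was at the start of the episode above 0.03 m or angle between any of bottle, jar's own z axis and vertical above 0.4 rad).
It also fails if it takes over 72 s, if anything falls off the work surface, if the arm or the gripper's body presses on something with over 40 N, if the wrist force passes 120 N, or if a joint passes its speed limit or range.

## Robot

A 6-joint arm with a two-finger parallel gripper is mounted at the origin on the work surface. World frame = base frame: x ahead of the robot, y to its left, z up, the work surface at z = 0. Lengths are in mm, angles in degrees, forces in N, time in s.
With the tool pointing down it reaches from about 300 to 850 mm from the base axis. Payload 4.2 kg.
Tool frame: the origin (TCP) lies at the very end of the fingers, on their centre line; the grasp point (between the pads) lies 19 mm behind it; z points along the fingers, x is the direction in which the jaws open and shut, and the axes are right-handed (so a half turn about z gives the same grasp; the last joint's range is limited). The gripper opens to 91 mm and grips with 3 to 60 N. Pads are 32 mm wide; open, the fingers measure 118 mm over their backs; the gripper's body (76 mm by 178 mm) begins 60 mm behind the grasp point.
Start: joints at [-1.146, 18.312, 89.639, -0, 72.044, -1.146], TCP at [575.016, 0, 213.976] pointing down, gripper open.
Joint ranges: [-177.97, 177.97], [-48.28, 115.42], [12.27, 149.76], [-77.06, 257.06], [2.81, 150.46], [-146.56, 146.56]. Speed limits (degrees/s): [147.25, 147.25, 180, 180, 180, 180].

## Interface

Orientations are given as [roll, pitch, yaw] about the fixed x, y, z axes, in that order (R = Rz(yaw) Ry(pitch) Rx(roll)).
In Python, from workcell import env gives the robot as it stands.
- The arm moves only by the tool servo_tool, never from a script. Its argument "plan" is a list of rows, each a list of 3 entries, a list of its own where there are three numbers: the turn, a rotation vector about the tool's x, y, z in degrees, then the shift along the tool's x, y, z in mm, then the finger opening in mm, from 0 to 91.2. In form: [[[ax, ay, az], [dx, dy, dz], claw], ...]. A call has exactly 10 rows; each row shifts and turns the pose as measured when the row begins, along the tool's axes as they then stand; what a row does not reach is not made up. A row lasts 1/8 s, in which the tool goes at most 62.5 mm and 10.7 degrees, less where a joint would pass 70% of its speed; a pose out of reach is approached as far as the arm can. A call with a gripper value outside its range is refused whole. The fingers move at their own pace and stop on an object; "squeeze" is the grip in N (left out, the last holds). Time passes only in rows, so rows that do not move let the fingers close, or fill a call up. It gives the time, the measured TCP pose, the force and the opening at its end, in the units of the state.
- env.state(): the state, without advancing time (a new reading comes with each control period).
- env.grab_frame(name): name is "scene" or "side" or "wrist"; returns a dict with "pixels" (400x640x3 uint8, red, green, blue), "intrinsics" (3x3 intrinsics, pixels), "eye" and "attitude" of the camera in the world. Camera axes: x right, y up, looking along -z (the intrinsics and any distortion apply to the point x, -y, -z); pixel columns grow to the right and rows downward; lengths in mm; the calibration is good to about 2 mm. The wrist camera is an equidistant fisheye: a pixel r from the principal point sees the ray r / f radians off the axis. A picture is of the moment at which its call begins. There is no depth.
- env.job_done(): hands the job in, once; it reports no verdict.
The state is a dict: "time_s": time; "qpos": joint angles; "qvel": joint speeds; "effort": joint torques, N m; "ee_pos": TCP position; "ee_rot": TCP orientation; "force": force on the tool from outside, world axes, zero at the start; "torque": the same for the moment, N m; "gripper_width": finger opening in mm.
Only numpy, scipy, OpenCV 4.12 (cv2) and the standard library are available. Lean on these libraries where they do the work, as an engineer would, in place of code of your own. Each camera call takes 0.05 s, during which the arm holds its last target.

## Working session

There is one attempt and no reset: what is moved stays moved. The work goes in short steps, Python scripts to look and compute and a tool call to move; the robot and the scene stay as the last step left them, time stands still between calls to the robot, and variables do not carry over. Pictures are saved under pics/ and viewed, and the job is handed in when it is done.

Besides the shell and the picture viewer there is one more tool, called after "Call:" in YAML: its name, and indented under it one key for each argument. servo_tool: Moves the arm, as the interface text tells. Its arguments: {"type":"object","properties":{"plan":{"type":"array"},"squeeze":{"type":"number"}},"required":["plan"]}

```bash
ls; mkdir -p pics
python3 - <<'E'
from workcell import env
import cv2
print(env.state())
for n in ("scene","side","wrist"):
    f=env.grab_frame(n); cv2.imwrite(f"pics/{n}0.png",f["pixels"][:,:,::-1])
    print(n,f["intrinsics"],f["eye"],f["attitude"],[k for k in f])
E
```

```text
pics
{'time_s': 0.0, 'qpos': array([-1.14798035e+00,  1.83512214e+01,  8.97064482e+01, -1.16085727e-03,
        7.20429883e+01, -1.14963818e+00]), 'qvel': array([-0.01511023, -0.0535623 ,  0.0425725 ,  0.00550297, -0.1283273 ,
       -0.06202653]), 'effort': array([-5.01459035e-04, -4.12465632e+01, -2.31973493e+01,  7.28826877e-02,
        4.58198413e-02, -1.41870069e-04]), 'ee_pos': array([ 5.74497568e+02, -1.63571181e-02,  2.13124197e+02]), 'ee_rot': array([-1.79999084e+02,  1.00659829e-01,  2.01750427e-03]), 'force': array([-0.71553577, -0.12745294,  0.19657658]), 'torque': array([-0.03850575,  0.04425889,  0.00694608]), 'gripper_width': 91.04640408331372}
scene [[411.26814612   0.         322.96375525]
 [  0.         411.26814612 201.63673153]
 [  0.           0.           1.        ]] [1321.84981267 -207.33384995  899.51644075] [4.19753460e+01 3.90725625e-02 7.32950932e+01] ['pixels', 'intrinsics', 'eye', 'attitude']
side [[416.79649822   0.         325.3030705 ]
 [  0.         416.79649822 197.35699412]
 [  0.           0.           1.        ]] [165.40993851 818.43069386 708.0462379 ] [  56.08621158    1.19748284 -152.11170254] ['pixels', 'intrinsics', 'eye', 'attitude']
wrist [[309.70691629   0.         315.72091204]
 [  0.         309.70691629 203.18058052]
 [  0.           0.           1.        ]] [575.28805256  73.73485683 383.32944189] [-15.12336651   0.13600227  -0.05434711] ['pixels', 'intrinsics', 'eye', 'attitude']
```

View pics/scene0.png

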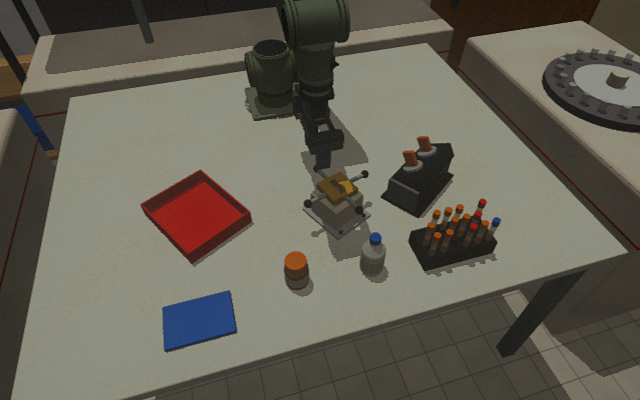

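View pics/side0.png

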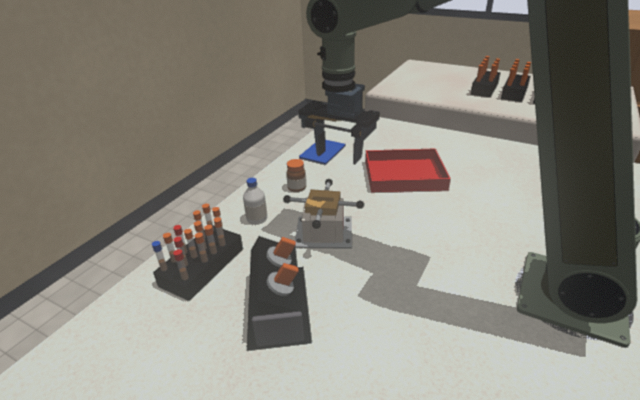

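View pics/wrist0.png

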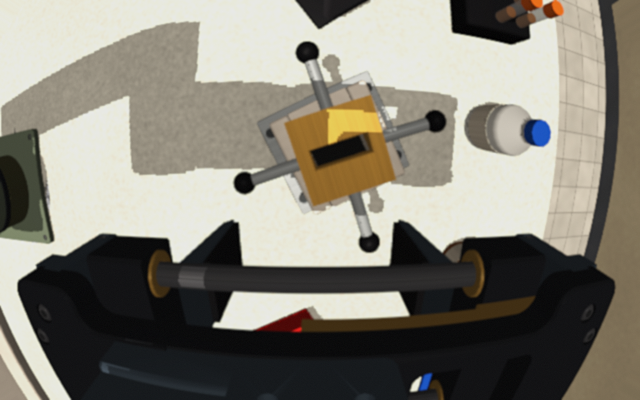

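Wrist view shows the nut with its balls at about (307,52), (435,121), (369,243) and (244,183), with the slot near (340,152). The scene view has tabs at (411,158) and (425,145), the tray around (197,214), the jar at (296,270) and the bottle at (374,252). The side view has tabs at (285,248) and (286,273).

```bash
cat > h.py <<'E'
import numpy as np, cv2
from scipy.spatial.transform import Rotation as Ro
from workcell import env
def R(rpy): return Ro.from_euler('xyz',rpy,degrees=True).as_matrix()
def ray(f,uv,fish=False):
    K=f["intrinsics"]; a=np.array([(uv[0]-K[0,2])/K[0,0],(uv[1]-K[1,2])/K[1,1]])
    if fish:
        r=np.hypot(*a); s=np.sin(r)/r if r>1e-9 else 1
        d=np.array([a[0]*s,-a[1]*s,-np.cos(r)])
    else: d=np.array([a[0],-a[1],-1.])
    d=R(f["attitude"])@d
    return np.array(f["eye"]),d/np.linalg.norm(d)
def onz(f,uv,z,fish=False):
    o,d=ray(f,uv,fish); return o+d*(z-o[2])/d[2]
def tri(rays):
    A=np.zeros((3,3));b=np.zeros(3)
    for o,d in rays:
        P=np.eye(3)-np.outer(d,d);A+=P;b+=P@o
    p=np.linalg.solve(A,b)
    return p,[np.linalg.norm((np.eye(3)-np.outer(d,d))@(p-o)) for o,d in rays]
def proj(f,p,fish=False):
    K=f["intrinsics"]; c=R(f["attitude"]).T@(np.array(p)-f["eye"]); x,y,z=c[0],-c[1],-c[2]
    if fish:
        r=np.hypot(x,y);t=np.arctan2(r,z);return np.array([K[0,2]+K[0,0]*t*x/r,K[1,2]+K[1,1]*t*y/r])
    return np.array([K[0,2]+K[0,0]*x/z,K[1,2]+K[1,1]*y/z])
def orange(im,box,hue=(3,14),s=140,v=90):
    hsv=cv2.cvtColor(im,cv2.COLOR_RGB2HSV);m=cv2.inRange(hsv,(hue[0],s,v),(hue[1],255,255))
    M=np.zeros_like(m);x0,y0,x1,y1=box;M[y0:y1,x0:x1]=m[y0:y1,x0:x1]
    return M
def blobs(m,amin=20):
    n,l,st,c=cv2.connectedComponentsWithStats(m)
    return [(st[i,4],c[i].round(1),st[i,:4].tolist(),l==i) for i in range(1,n) if st[i,4]>=amin]
E
python3 - <<'E'
from h import *
w=env.grab_frame("wrist");s=env.grab_frame("scene");d=env.grab_frame("side")
im=w["pixels"];g=im.max(2)
balls=[]
for u,v in [(307,52),(435,121),(369,243),(244,183)]:
    m=np.zeros(g.shape,np.uint8);m[v-16:v+17,u-16:u+17]=(g[v-16:v+17,u-16:u+17]<45)*255
    b=max(blobs(m),key=lambda b:b[0]);p=onz(w,b[1],102,True);balls.append(p);print(b[:3],p.round(1))
balls=np.array(balls);c=balls.mean(0);print("nut c",c.round(1))
for p in balls:print(np.hypot(*(p-c)[:2]).round(1),np.degrees(np.arctan2(*(p-c)[1::-1])).round(1))
for n,f,bx in (("scene",s,(395,130,440,172)),("side",d,(265,230,305,300))):
    for b in blobs(orange(f["pixels"],bx)):print(n,b[:3])
    im=f["pixels"][bx[1]-20:bx[3]+60,bx[0]-40:bx[2]+40,::-1];cv2.imwrite(f"pics/{n}_crop.png",cv2.resize(im,None,fx=4.5,fy=4.5,interpolation=2))
hsv=cv2.cvtColor(s["pixels"],cv2.COLOR_RGB2HSV);m=cv2.inRange(hsv,(0,150,60),(4,255,255))|cv2.inRange(hsv,(174,150,60),(180,255,255));m[:,300:]=0
b=max(blobs(m),key=lambda b:b[0]);print(b[:3]); q=cv2.minAreaRect(np.argwhere(b[3])[:,::-1].astype(np.float32));print(q)
for uv in [(198,172),(251,214),(193,259),(142,213)]:print(onz(s,uv,45).round(0))
for uv in [(296,258)]:print('jar',onz(s,uv,90).round(0))
for uv in [(376,238)]:print('bottle',onz(s,uv,130).round(0))
E
```

```text
(np.int32(319), array([306.7,  51.4]), [297, 42, 21, 20]) [566.7 138.5 102. ]
(np.int32(296), array([435.4, 120.4]), [426, 111, 19, 21]) [687.6  78.5 102. ]
(np.int32(244), array([369.1, 242.8]), [360, 234, 19, 18]) [627.5 -43.  102. ]
(np.int32(287), array([243.4, 182.7]), [235, 173, 19, 20]) [506.4  17.7 102. ]
nut c [597.   47.9 102. ]
95.5 108.5
95.5 18.6
95.9 -71.5
95.5 -161.6
scene (np.int32(44), array([425. , 139.6]), [417, 136, 15, 14])
scene (np.int32(46), array([411.5, 154.6]), [403, 150, 15, 15])
side (np.int32(56), array([287.2, 241. ]), [279, 238, 16, 7])
side (np.int32(93), array([287.3, 268.4]), [275, 264, 23, 16])
(np.int32(3942), array([195.1, 214.6]), [141, 170, 108, 84])
((194.65692138671875, 208.0124053955078), (75.7781982421875, 78.56075286865234), 49.51399230957031)
[ 364. -310.   45.]
[ 572. -187.   45.]
[ 676. -351.   45.]
[ 483. -472.   45.]
jar [ 777. -111.   90.]
bottle [803.  77. 130.]
```

```bash
ls pics
```

```text
scene0.png
scene_crop.png
side0.png
side_crop.png
wrist0.png
```

View pics/scene_crop.png

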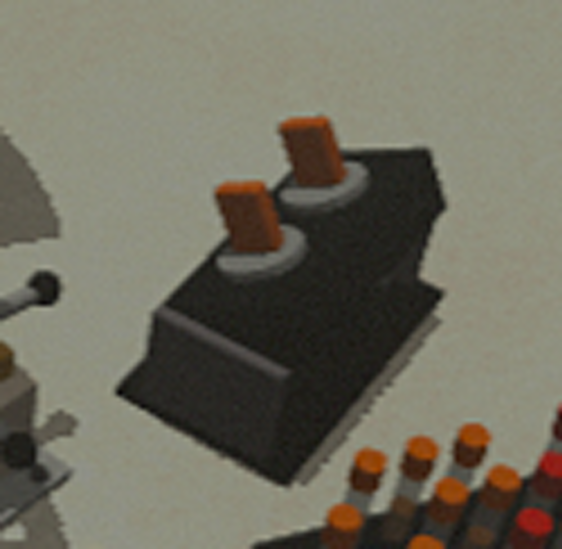

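View pics/side_crop.png

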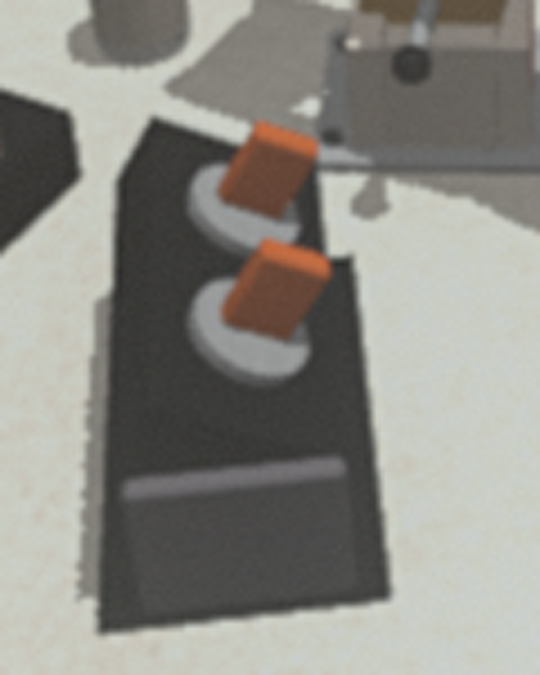

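Crops show both tabs tilted over their flanges on the rack. The tab tops are at about (408.8,151.8) and (422.8,137.3) in scene, and (288.8,240.7) and (291,267.3) in side.

Run:
```python
from h import *
s=env.grab_frame("scene");d=env.grab_frame("side")
S=lambda x,y:(355+x/4.5,110+y/4.5); D=lambda x,y:(225+x/4.5,210+y/4.5)
for n,a,b in [("top lo",(242,188),(287,138)),("top hi",(305,123),(297,258)),("fl lo",(262,252),(245,212)),("fl hi",(324,186),(252,332)),
  ]:
    p,e=tri([ray(s,S(*a)),ray(d,D(*b))]);print(n,p.round(1),np.round(e,1))
# rack foot corners on table z~0
for uv in [(118,390),(292,486),(442,293)]:print('scene foot',onz(s,S(*uv),3).round(0))
for uv in [(98,633),(390,598)]:print('side foot',onz(d,D(*uv),3).round(0))
```

```text
top lo [560.8 265.8 146.3] [2.9 2.9]
top hi [514.6 331.1 145.6] [2.6 2.6]
fl lo [578.7 279.1 104.4] [2.1 2.1]
fl hi [532.9 344.1 104.5] [2.4 2.4]
scene foot [580. 195.   3.]
scene foot [688. 269.   3.]
scene foot [560. 444.   3.]
side foot [555. 445.   3.]
side foot [450. 371.   3.]
```

```bash
cat >> h.py <<'E'
def pose():
    s=env.state(); return np.array(s["ee_pos"]),R(s["ee_rot"])
def mk(z,x):
    z=np.array(z,float)/np.linalg.norm(z);x=np.array(x,float);x-=z*(x@z);x/=np.linalg.norm(x)
    return np.column_stack([x,np.cross(z,x),z])
def plan(way,r=1,start=None):
    """way: list of (p,Rm,n) -> rows"""
    p,Q=start or pose(); out=[]
    for tp,tR,n in way:
        p0,Q0=p,Q; rv=Ro.from_matrix(Q0.T@tR).as_rotvec()
        for i in range(1,n+1):
            p1=p0+(np.array(tp)-p0)*i/n; Q1=Q0@Ro.from_rotvec(rv*i/n).as_matrix()
            dr=np.degrees(Ro.from_matrix(Q.T@Q1).as_rotvec()); dp=Q.T@(p1-p)
            out.append([[float(round(v,r)) for v in dr],[float(round(v,r)) for v in dp]])
            p,Q=p1,Q1
    for k,o in enumerate(out):
        if k%10==0:print('--')
        print(o)
def rackR(yaw=35.2):
    c,s=np.cos(np.radians(yaw)),np.sin(np.radians(yaw))
    ax=np.array([-.5*c,-.5*s,np.sqrt(.75)]); return ax,mk(-ax,[-s,c,0])
E
python3 - <<'E'
from h import *
s=env.grab_frame("scene");d=env.grab_frame("side")
S=lambda x,y:(355+x/4.5,110+y/4.5); D=lambda x,y:(225+x/4.5,210+y/4.5)
for a,b in [((268,184),(258,125)),((218,188),(318,150)),((218,188),(258,125)),((268,184),(318,150))]:
    p,e=tri([ray(s,S(*a)),ray(d,D(*b))]);print(p.round(1),np.round(e,1))
ax,Q=rackR();print(ax,Q)
plan([((530,100,270),mk([.15,.1,-1],[np.cos(1.1),np.sin(1.1),0]),6),((520,286,240),Q,8)])
E
```

```text
[571.3 275.2 156.6] [4.2 4.2]
[548.7 257.4 137.7] [2. 2.]
[570.1 256.2 149.6] [8.5 8.5]
[550.3 276.8 145.5] [14.8 14.8]
[-0.40857245 -0.28821616  0.8660254 ] [[-5.76432316e-01  7.07668241e-01  4.08572449e-01]
 [ 8.17144898e-01  4.99205029e-01  2.88216158e-01]
 [ 6.55816469e-18  5.00000000e-01 -8.66025404e-01]]
--
[[0.1, 1.8, -10.5], [-7.5, -16.7, -9.3]]
[[0.1, 1.8, -10.5], [-4.0, -17.7, -9.5]]
[[0.1, 1.8, -10.5], [-0.4, -18.2, -9.6]]
[[0.1, 1.8, -10.5], [3.2, -17.9, -9.5]]
[[0.1, 1.8, -10.5], [6.7, -17.0, -9.3]]
[[0.1, 1.8, -10.5], [10.0, -15.5, -9.0]]
[[-2.2, 1.4, -7.6], [19.5, -11.9, 5.8]]
[[-2.2, 1.4, -7.6], [20.8, -9.5, 5.9]]
[[-2.2, 1.4, -7.6], [21.7, -6.9, 6.0]]
[[-2.2, 1.4, -7.6], [22.3, -4.2, 6.4]]
--
[[-2.2, 1.4, -7.6], [22.5, -1.4, 6.8]]
[[-2.2, 1.4, -7.6], [22.4, 1.3, 7.3]]
[[-2.2, 1.4, -7.6], [21.9, 3.9, 7.9]]
[[-2.2, 1.4, -7.6], [21.0, 6.5, 8.7]]
```

Call:
servo_tool:
  plan:
    - [[0,1.8,-10.5],[-7.5,-16.7,-9.3],91]
    - [[0,1.8,-10.5],[-4,-17.7,-9.5],91]
    - [[0,1.8,-10.5],[-0.4,-18.2,-9.6],91]
    - [[0,1.8,-10.5],[3.2,-17.9,-9.5],91]
    - [[0,1.8,-10.5],[6.7,-17,-9.3],91]
    - [[0,1.8,-10.5],[10,-15.5,-9],91]
    - [[-2.2,1.4,-7.6],[19.5,-11.9,5.8],91]
    - [[-2.2,1.4,-7.6],[20.8,-9.5,5.9],91]
    - [[-2.2,1.4,-7.6],[21.7,-6.9,6],91]
    - [[-2.2,1.4,-7.6],[22.3,-4.2,6.4],91]

```text
time_s: 1.75
ee_pos: [522.0, 197.4, 256.9]
ee_rot: [160.3, -7.6, 96.6]
force: [-0.1, 0.9, -0.3]
gripper_width: 91.1
```

Run:
```python
from h import *
print(env.state()["qpos"].round(0))
ax,Q=rackR()
plan([((520,286,240),Q,10)])
```

```text
[ 18.   5. 104.   4.  50. -80.]
--
[[-0.8, 0.5, -2.9], [8.5, -0.2, 2.9]]
[[-0.8, 0.5, -2.9], [8.5, 0.2, 3.0]]
[[-0.8, 0.5, -2.9], [8.4, 0.6, 3.1]]
[[-0.8, 0.5, -2.9], [8.4, 1.0, 3.2]]
[[-0.8, 0.5, -2.9], [8.3, 1.4, 3.3]]
[[-0.8, 0.5, -2.9], [8.2, 1.7, 3.4]]
[[-0.8, 0.5, -2.9], [8.1, 2.1, 3.5]]
[[-0.8, 0.5, -2.9], [7.9, 2.4, 3.6]]
[[-0.8, 0.5, -2.9], [7.7, 2.8, 3.7]]
[[-0.8, 0.5, -2.9], [7.6, 3.1, 3.8]]
```

Call:
servo_tool:
  plan:
    - [[-1.2,0.7,-4.2],[12.2,0,4.2],91]
    - [[-1.2,0.7,-4.2],[12.1,0.6,4.4],91]
    - [[-1.2,0.7,-4.2],[12,1.4,4.6],91]
    - [[-1.2,0.7,-4.2],[11.9,2,4.8],91]
    - [[-1.2,0.7,-4.2],[11.7,2.6,5],91]
    - [[-1.2,0.7,-4.2],[11.4,3.3,5.2],91]
    - [[-1.2,0.7,-4.2],[11,4,5.4],91]
    - [[0,0,0],[0,0,0],91]
    - [[0,0,0],[0,0,0],91]
    - [[0,0,0],[0,0,0],91]

```text
time_s: 3.0
ee_pos: [516.4, 289.3, 239.2]
ee_rot: [149.7, 0.9, 126.4]
force: [0.3, 0.0, -0.1]
gripper_width: 90.6
```

Run:
```python
from h import *
print(env.state()["qpos"].round(0))
f=env.grab_frame("wrist"); cv2.imwrite("pics/w1.png",f["pixels"][:,:,::-1])
```

```text
[  25.    6.  110.    8.   35. -107.]
```

View pics/w1.png

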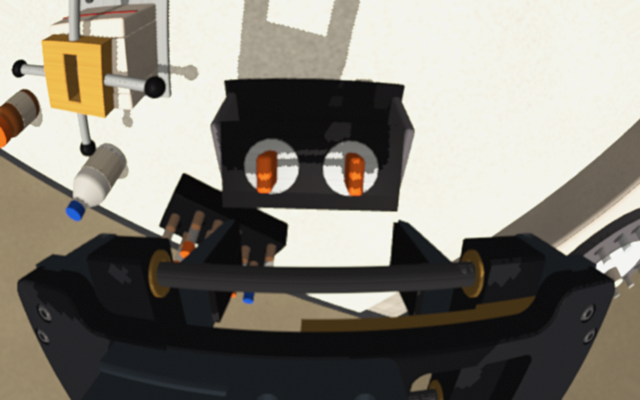

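Wrist view over the rack shows the flange discs near (271,167) and (350,167), with the tabs upright in the image and centred on them.

Run:
```python
from h import *
f=env.grab_frame("wrist");im=f["pixels"]
x0,y0=220,125
cv2.imwrite("pics/w1c.png",cv2.resize(im[y0:215,x0:410,::-1],None,fx=4,fy=4,interpolation=2))
hsv=cv2.cvtColor(im,cv2.COLOR_RGB2HSV)
c=[]
for bx in [(236,130,311,205),(313,130,388,205)]:
    m=np.zeros(im.shape[:2],np.uint8);a,b,cc,dd=bx
    m[b:dd,a:cc]=((im.max(2)>95)[b:dd,a:cc])*255
    bl=max(blobs(m),key=lambda q:q[0]);pts=cv2.convexHull(np.argwhere(bl[3])[:,::-1].astype(np.float32))
    e=cv2.fitEllipse(pts);print(bl[:3],e);c.append(e[0])
    o=orange(im,bx,(2,16),150,60);bo=max(blobs(o),key=lambda q:q[0]);print('tab',bo[:3],cv2.minAreaRect(np.argwhere(bo[3])[:,::-1].astype(np.float32)))
ax,Q=rackR()
for top in (0,):
  best=None
  for z in np.arange(80,140,.5):
    # plane p.ax = const through left-ray point at height z
    o,d=ray(f,c[0],True);p=o+d*(z-o[2])/d[2];o2,d2=ray(f,c[1],True);q=o2+d2*((p-o2)@ax)/(d2@ax)
    D=np.linalg.norm(p-q)
    if best is None or abs(D-80)<abs(best[0]-80):best=(D,p,q)
  print(best,np.degrees(np.arctan2(*(best[2]-best[1])[1::-1])))
```

```text
(np.int32(2220), array([271.3, 167.1]), [245, 140, 54, 54]) ((271.24462890625, 166.90399169921875), (54.138343811035156, 55.5069465637207), 28.397451400756836)
tab (np.int32(728), array([266. , 171.4]), [256, 151, 21, 43]) ((266.1611022949219, 172.00518798828125), (19.215810775756836, 42.429542541503906), 1.847610354423523)
(np.int32(2235), array([350.2, 169.1]), [322, 142, 57, 55]) ((350.036865234375, 168.86541748046875), (54.410770416259766, 55.82331466674805), 106.0277099609375)
tab (np.int32(692), array([354. , 173.6]), [345, 153, 20, 44]) ((353.7677307128906, 174.48451232910156), (18.891395568847656, 42.904754638671875), 3.814074993133545)
(np.float64(79.97612532841144), array([581.90546179, 278.68088126, 105.        ]), array([535.90077601, 344.10064052, 105.06787853])) 125.11577215873895
```

View pics/w1c.png

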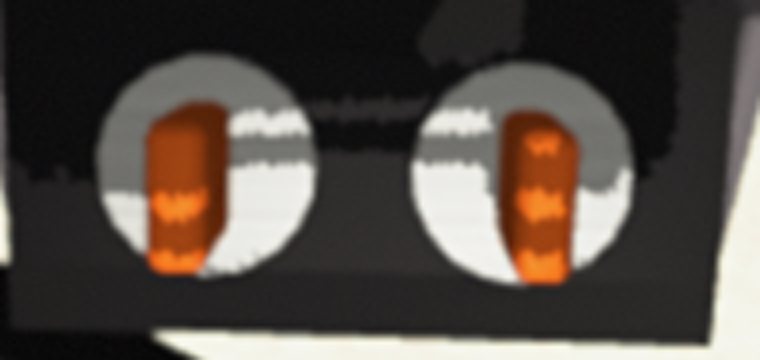

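Run:
```python
from h import *
f=env.grab_frame("wrist")
ax,Q=rackR(35.1)
O=[]
for uv in [(271.24,166.9),(350.04,168.87)]:
    p=onz(f,uv,108.9,True);O.append(p-8*ax);print((p-8*ax).round(1))
print(np.linalg.norm(O[0]-O[1]))
o=O[0]
plan([(o+80*ax,Q,4),(o+14*ax,Q,3)])
# nut pose/home
print(env.state()["force"])
```

```text
[582.2 279.8 102. ]
[536.9 344.2 102. ]
78.70198137978137
--
[[0.1, 0.0, 0.4], [-11.2, -7.1, 15.7]]
[[0.1, 0.0, 0.4], [-11.3, -7.0, 15.7]]
[[0.1, 0.0, 0.4], [-11.3, -6.9, 15.7]]
[[0.1, 0.0, 0.4], [-11.4, -6.8, 15.7]]
[[0.0, -0.0, -0.0], [-0.0, 0.0, 22.0]]
[[0.0, -0.0, -0.0], [0.0, -0.0, 22.0]]
[[0.0, -0.0, 0.0], [-0.0, 0.0, 22.0]]
[ 1.54932008 -0.83564209 -0.68313668]
```

Call:
servo_tool:
  plan:
    - [[0,0,0.4],[-11,-7,15.7],75]
    - [[0,0,0.4],[-11,-7,15.7],75]
    - [[0,0,0.4],[-11.2,-6.9,15.7],75]
    - [[0,0,0.4],[-11.2,-6.8,15.7],75]
    - [[0,0,0],[0,0,0],75]
    - [[0,0,0],[0,0,0],75]
    - [[0,0,0],[0,0,0],75]
    - [[0,0,0],[0,0,10],75]
    - [[0,0,0],[0,0,10],75]
    - [[0,0,0],[0,0,0],75]

```text
time_s: 4.4
ee_pos: [560.4, 264.0, 155.5]
ee_rot: [149.3, 0.1, 124.9]
force: [0.1, 0.0, 0.3]
gripper_width: 75.3
```

Run:
```python
from h import *
ax,Q=rackR(35.1)
o=np.array([582.4,280.2,102])
plan([(o+14*ax,Q,4)])
f=env.grab_frame("wrist"); cv2.imwrite("pics/w2.png",f["pixels"][:,:,::-1])
```

```text
--
[[0.2, 0.0, -0.0], [0.2, -0.9, 11.5]]
[[0.2, 0.0, -0.0], [0.2, -0.9, 11.5]]
[[0.2, 0.0, -0.0], [0.2, -0.8, 11.5]]
[[0.2, 0.0, -0.0], [0.2, -0.8, 11.5]]
```

View pics/w2.png

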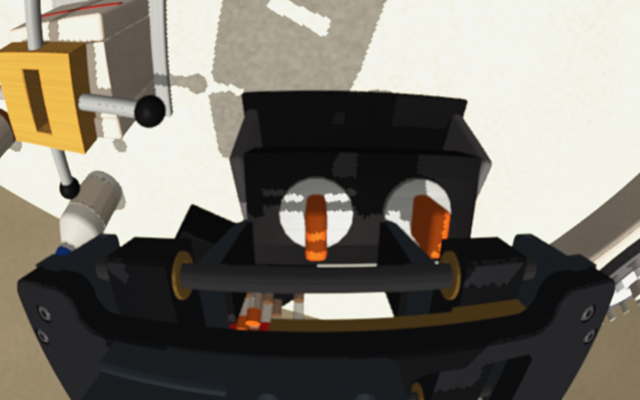

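Screw 1 (nearest the nut) is centred between the fingers, tab near (316,228). Going down and closing.

Call:
servo_tool:
  plan:
    - [[0.2,0,0],[0.2,-0.9,11.5],75]
    - [[0.2,0,0],[0.2,-0.9,11.5],75]
    - [[0.2,0,0],[0.2,-0.8,11.5],75]
    - [[0.2,0,0],[0.2,-0.8,11.5],60]
    - [[0,0,0],[0,0,0],30]
    - [[0,0,0],[0,0,0],10]
    - [[0,0,0],[0,0,0],8]
    - [[0,0,0],[0,0,0],8]
    - [[0,0,0],[0,0,0],8]
    - [[0,0,0],[0,0,0],8]
  squeeze: 40

```text
time_s: 5.7
ee_pos: [578.0, 277.0, 111.8]
ee_rot: [150.1, 0.1, 124.9]
force: [1.8, 0.4, -1.1]
gripper_width: 13.8
```

Run:
```python
from h import *
p,Q=pose();s=env.state();print(p,s["force"],s["torque"],s["gripper_width"])
ax,_=rackR(35.1);o=np.array([582.4,280.2,102]);print((p-o)@ax, Q.T@(p-o-14*ax))
```

```text
[578.01751228 276.99089111 111.82940213] [ 1.78556785  0.35050386 -1.06313555] [-0.11508532  0.34856836  0.00079452] 13.816255448548269
11.227904727787045 [-0.09512319  0.2157763   2.77214439]
```

Call:
servo_tool:
  plan:
    - [[0,0,0],[0,0,-6],8]
    - [[0,0,0],[0,0,-12],8]
    - [[0,0,0],[0,0,-15],8]
    - [[0,0,0],[0,0,-15],8]
    - [[0,0,0],[0,0,-15],8]
    - [[0,0,0],[0,0,-15],8]
    - [[0,0,0],[0,0,-15],8]
    - [[0,0,0],[0,0,-15],8]
    - [[0,0,0],[0,0,-10],8]
    - [[0,0,0],[0,0,0],8]

```text
time_s: 6.95
ee_pos: [524.2, 240.2, 221.0]
ee_rot: [150.3, 0.1, 124.9]
force: [-0.4, 0.2, -2.8]
gripper_width: 13.9
```

Run:
```python
from h import *
p,Q=pose();s=env.state();print(s["force"],s["gripper_width"],s["qpos"].round(0))
f=env.grab_frame("wrist"); cv2.imwrite("pics/w3.png",f["pixels"][:,:,::-1])
a=np.radians(108.5);T=mk([0,0,-1],[np.cos(a),np.sin(a),0])
plan([((590,150,260),mk([.2,.1,-1],[np.cos(a+.1),np.sin(a+.1),0]),5),((597,48,225),T,5)])
```

```text
[-0.3794805   0.23146859 -2.75338383] 13.938468644294243 [  19.    5.  112.   14.   34. -116.]
--
[[3.4, -0.7, 2.0], [-22.4, 4.3, -6.6]]
[[3.4, -0.7, 2.0], [-22.3, 4.7, -6.6]]
[[3.4, -0.7, 2.0], [-22.2, 5.1, -6.7]]
[[3.4, -0.7, 2.0], [-22.1, 5.5, -6.7]]
[[3.4, -0.7, 2.0], [-22.0, 5.9, -6.8]]
[[2.5, -0.2, 1.2], [-19.2, -8.5, 5.1]]
[[2.5, -0.2, 1.2], [-19.4, -7.8, 5.5]]
[[2.5, -0.2, 1.2], [-19.5, -7.2, 6.0]]
[[2.5, -0.2, 1.2], [-19.6, -6.5, 6.3]]
[[2.5, -0.2, 1.2], [-19.7, -5.8, 6.7]]
```

View pics/w3.png

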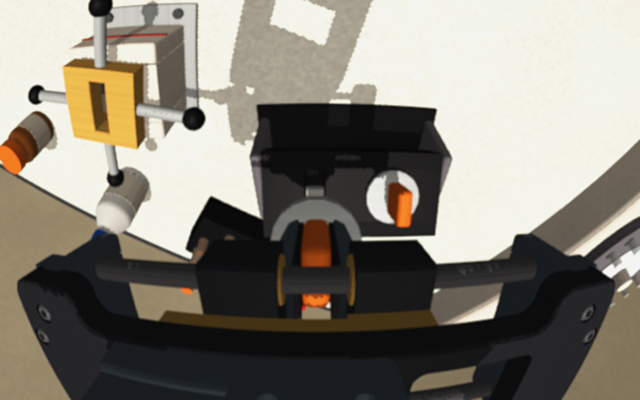

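Call:
servo_tool:
  plan:
    - [[3.4,-0.7,2],[-22.4,4.3,-6.6],8]
    - [[3.4,-0.7,2],[-22.3,4.7,-6.6],8]
    - [[3.4,-0.7,2],[-22.2,5.1,-6.7],8]
    - [[3.4,-0.7,2],[-22.1,5.5,-6.7],8]
    - [[3.4,-0.7,2],[-22,5.9,-6.8],8]
    - [[2.5,-0.2,1.2],[-19.2,-8.5,5.1],8]
    - [[2.5,-0.2,1.2],[-19.4,-7.8,5.5],8]
    - [[2.5,-0.2,1.2],[-19.5,-7.2,6],8]
    - [[2.5,-0.2,1.2],[-19.6,-6.5,6.3],8]
    - [[2.5,-0.2,1.2],[-19.7,-5.8,6.7],8]

```text
time_s: 8.25
ee_pos: [599.9, 43.9, 217.4]
ee_rot: [-178.8, 0.1, 107.9]
force: [-0.3, 0.9, -3.4]
gripper_width: 14.2
```

Run:
```python
from h import *
print(env.state()["qpos"].round(0))
for n in ("wrist","scene","side"):
    f=env.grab_frame(n); cv2.imwrite(f"pics/{n}4.png",f["pixels"][:,:,::-1])
a=np.radians(108.5);T=mk([0,0,-1],[np.cos(a),np.sin(a),0])
plan([((597,48,225),T,4)])
```

```text
[   3.   21.   85.   -0.   75. -105.]
--
[[-0.3, 0.0, -0.2], [1.2, -0.4, -2.0]]
[[-0.3, 0.0, -0.2], [1.2, -0.4, -2.0]]
[[-0.3, 0.0, -0.2], [1.2, -0.4, -2.0]]
[[-0.3, 0.0, -0.2], [1.2, -0.4, -2.0]]
```

View pics/wrist4.png

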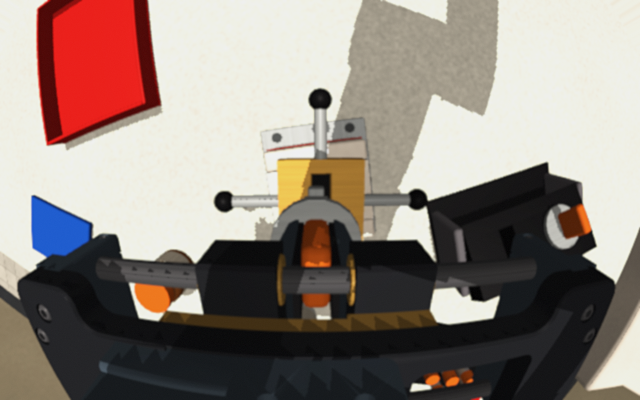

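View pics/side4.png

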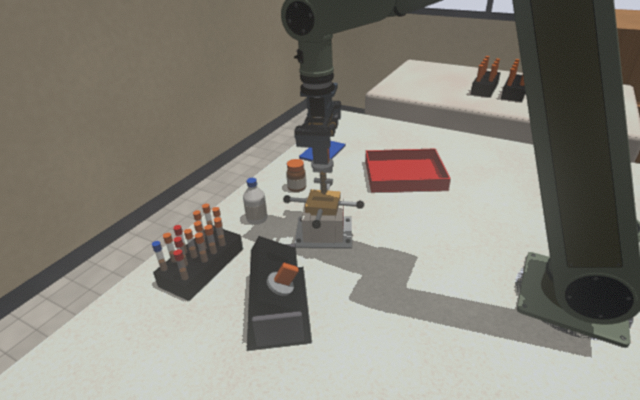

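View pics/scene4.png

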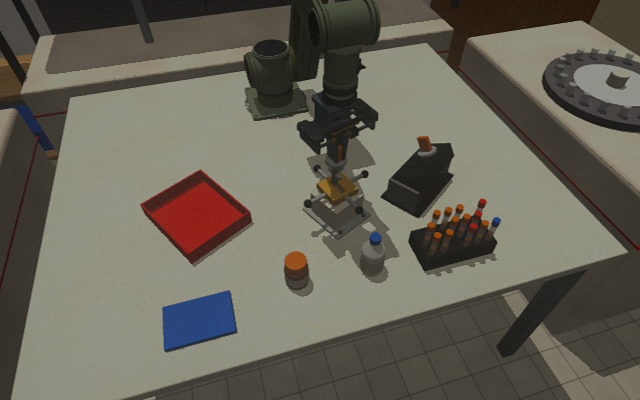

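Run:
```python
from h import *
w=env.grab_frame("wrist");g=w["pixels"].max(2);P=[]
for u,v in [(320,98),(224,201),(418,199)]:
    m=np.zeros(g.shape,np.uint8);m[v-15:v+16,u-15:u+16]=(g[v-15:v+16,u-15:u+16]<45)*255
    b=max(blobs(m),key=lambda b:b[0]);p=onz(w,b[1],102,True);P.append(p);print(b[:3],p.round(1))
c=(P[1]+P[2])/2;print("c",c.round(1),"len",np.linalg.norm(P[1]-P[2]),np.linalg.norm(P[0]-c),"yaws",np.degrees(np.arctan2(*(P[2]-P[1])[1::-1])),np.degrees(np.arctan2(*(P[0]-c)[1::-1])))
s=env.grab_frame("side")["pixels"][130:250,270:380,::-1];d=env.grab_frame("scene")["pixels"][130:250,280:390,::-1]
cv2.imwrite("pics/c4.png",np.hstack([cv2.resize(s,None,fx=3.5,fy=4,interpolation=2),cv2.resize(d,None,fx=3.5,fy=4,interpolation=2)]))
p,Q=pose();print(p,Q.T@(c-p))
```

```text
(np.int32(316), array([319.4,  98.9]), [309, 90, 21, 18]) [506.8  17.7 102. ]
(np.int32(248), array([223. , 201.1]), [215, 192, 16, 19]) [627.  -42.8 102. ]
(np.int32(342), array([420.6, 201.1]), [409, 190, 25, 25]) [567.4 142.7 102. ]
c [597.2  50.  102. ] len 194.85090938922613 95.95649061974791 yaws 107.83529360213741 -160.35847327813096
[599.37113806  45.09741721 218.63714104] [  5.40514572   1.61137534 116.62228146]
```

View pics/c4.png

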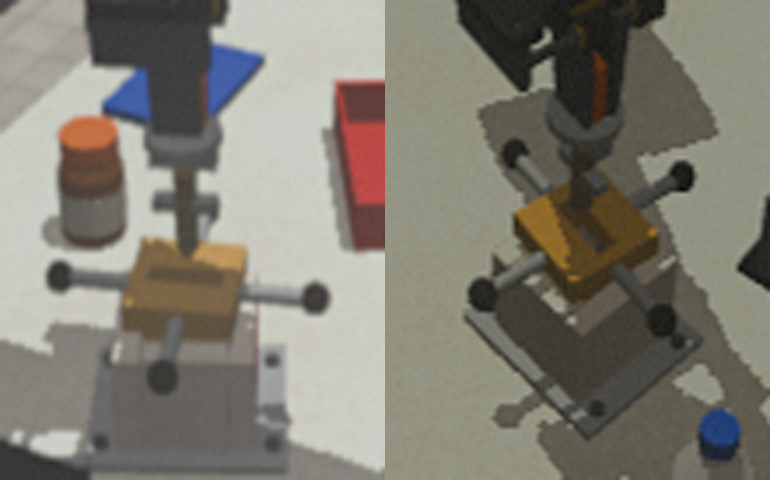

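Run:
```python
from h import *
s=env.grab_frame("side");d=env.grab_frame("scene");p,Q=pose()
S=lambda x,y:(270+x/3.5,130+y/4); D=lambda x,y:(280+(x-385)/3.5,130+y/4)
for n,a,b in [("tip",(187,252),(580,207)),("flange",(184,143),(584,122)),("lug",(186,205),(581,167)),
  ("nutball E",(314,298),(683,177)),("ball",(162,376),(662,321)),("b",(60,276),(484,294))]:
    q,e=tri([ray(s,S(*a)),ray(d,D(*b))]);print(n,q.round(1),np.round(e,1),(Q.T@(q-p)).round(1))
```

```text
tip [595.5  44.3 125.6] [1.3 1.3] [ 0.5 -2.1 93.4]
flange [597.1  44.  203.8] [2.4 2.4] [-0.4 -2.2 15.2]
lug [594.8  44.7 161.3] [1. 1.] [ 1.  -3.3 57.7]
nutball E [523.2 107.2 119.4] [59.3 59.3] [ 82.6 -51.4 100.4]
ball [617.7  88.6  38. ] [23. 23.] [ 35.9  34.3 180.3]
b [675.2  -0.9  93. ] [58.3 58.3] [-67.   60.3 124.9]
```

Run:
```python
from h import *
s=env.grab_frame("side");d=env.grab_frame("scene");p,Q=pose()
S=lambda x,y:(270+x/3.5,130+y/4); D=lambda x,y:(280+(x-385)/3.5,130+y/4)
T=[(687.6,78.5,102),(566.7,138.5,102),(506.4,17.7,102)]
for a,b,t in [((60,276),(662,321),T[0]),((162,376),(683,177),T[1]),((314,298),(514,155),T[2])]:
    q,e=tri([ray(s,S(*a)),ray(d,D(*b))]);print(q.round(1),np.round(e,1),(q-t).round(1))
```

```text
[686.3  77.9 100.2] [2.1 2.1] [-1.3 -0.6 -1.8]
[566.5 138.9 100.7] [2.7 2.7] [-0.2  0.4 -1.3]
[506.5  17.4 100.1] [1.8 1.8] [ 0.1 -0.3 -1.9]
```

Run:
```python
from h import *
a=np.radians(108.5);T=mk([0,0,-1],[np.cos(a),np.sin(a),0])
plan([((599,48.3,217),T,3)])
```

```text
--
[[-0.4, 0.0, -0.2], [1.1, 0.3, 0.6]]
[[-0.4, 0.0, -0.2], [1.1, 0.3, 0.7]]
[[-0.4, 0.0, -0.2], [1.1, 0.3, 0.7]]
```

Call:
servo_tool:
  plan:
    - [[-0.4,0,-0.2],[1.1,0.3,0.6],8]
    - [[-0.4,0,-0.2],[1.1,0.3,0.6],8]
    - [[-0.4,0,-0.2],[1.1,0.3,0.6],8]
    - [[0,0,0],[0,0,0],8]
    - [[0,0,0],[0,0,0],8]
    - [[0,0,0],[0,0,0],8]
    - [[0,0,0],[0,0,0],8]
    - [[0,0,0],[0,0,0],8]
    - [[0,0,0],[0,0,0],8]
    - [[0,0,0],[0,0,0],8]

```text
time_s: 10.0
ee_pos: [598.8, 49.2, 217.5]
ee_rot: [179.7, 0.1, 108.7]
force: [-0.1, 0.3, -2.1]
gripper_width: 14.1
```

Run:
```python
from h import *
s=env.state();print(s["ee_pos"],s["ee_rot"],s["force"])
a=np.radians(108.5);T=mk([0,0,-1],[np.cos(a),np.sin(a),0])
plan([((599,48.3,217),T,1)])
```

```text
[598.83892986  49.16624696 217.51485519] [1.79728500e+02 8.37164155e-02 1.08672111e+02] [-0.08994527  0.3153559  -2.0742622 ]
--
[[0.3, 0.1, 0.2], [-0.9, -0.1, 0.5]]
```

Call:
servo_tool:
  plan:
    - [[0.3,0,0.2],[-0.8,0,3],8]
    - [[0,0,0],[0,0,4],8]
    - [[0,0,0],[0,0,4],8]
    - [[0,0,0],[0,0,4],8]
    - [[0,0,0],[0,0,4],8]
    - [[0,0,0],[0,0,4],8]
    - [[0,0,0],[0,0,4],8]
    - [[0,0,0],[0,0,4],8]
    - [[0,0,0],[0,0,0],8]
    - [[0,0,0],[0,0,0],8]

```text
time_s: 11.25
ee_pos: [598.9, 48.2, 183.8]
ee_rot: [-179.9, 0.1, 108.5]
force: [0.2, 0.2, -2.9]
gripper_width: 14.0
```

Run:
```python
from h import *
s=env.state();print(s["ee_pos"],s["ee_rot"],s["force"],s["torque"])
a=np.radians(108.5);T=mk([0,0,-1],[np.cos(a),np.sin(a),0])
plan([((599,48.3,s["ee_pos"][2]),T,1)])
s=env.grab_frame("side")["pixels"][130:250,270:380,::-1];d=env.grab_frame("scene")["pixels"][130:250,280:390,::-1]
cv2.imwrite("pics/c5.png",np.hstack([cv2.resize(s,None,fx=3.5,fy=4,interpolation=2),cv2.resize(d,None,fx=3.5,fy=4,interpolation=2)]))
```

```text
[598.92401027  48.24386377 183.84904899] [-1.79903551e+02  7.37536037e-02  1.08455957e+02] [ 0.18009498  0.18755756 -2.85607116] [ 0.14537986 -0.08588897  0.02048355]
--
[[-0.1, 0.1, -0.0], [0.0, 0.1, -0.0]]
```

View pics/c5.png

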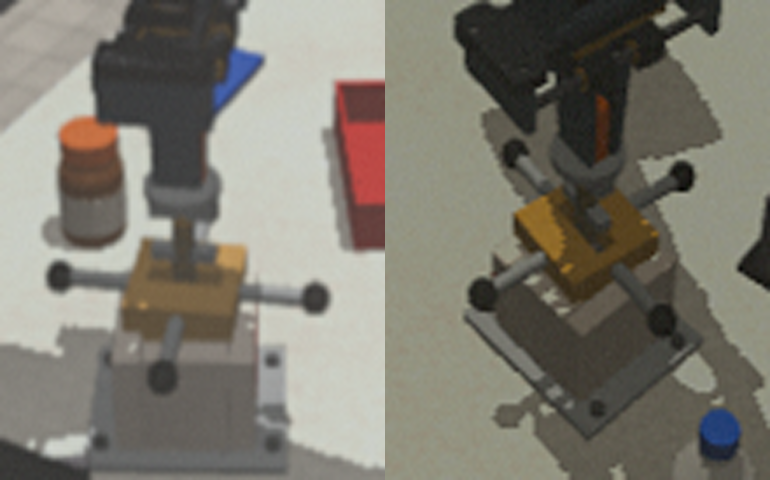

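Stem is in the slot with no contact force. Continuing down.

Call:
servo_tool:
  plan:
    - [[0,0,0],[0,0,6],8]
    - [[0,0,0],[0,0,6],8]
    - [[0,0,0],[0,0,6],8]
    - [[0,0,0],[0,0,6],8]
    - [[0,0,0],[0,0,6],8]
    - [[0,0,0],[0,0,6],8]
    - [[0,0,0],[0,0,5],8]
    - [[0,0,0],[0,0,5],8]
    - [[0,0,0],[0,0,4],8]
    - [[0,0,0],[0,0,0],8]

```text
time_s: 12.6
ee_pos: [598.7, 48.2, 130.0]
ee_rot: [-179.9, 0.1, 108.5]
force: [-0.5, -0.5, -2.6]
gripper_width: 13.9
```

Call:
servo_tool:
  plan:
    - [[0,0,0],[0,0,3],8]
    - [[0,0,0],[0,0,3],8]
    - [[0,0,0],[0,0,2],8]
    - [[0,0,0],[0,0,2],8]
    - [[0,0,0],[0,0,1.5],8]
    - [[0,0,0],[0,0,1.5],8]
    - [[0,0,0],[0,0,1.5],8]
    - [[0,0,0],[0,0,0],8]
    - [[0,0,0],[0,0,0],8]
    - [[0,0,0],[0,0,0],8]

```text
time_s: 13.85
ee_pos: [599.4, 48.2, 122.4]
ee_rot: [179.8, 0.1, 108.4]
force: [-0.3, -0.7, 0.1]
gripper_width: 13.9
```

Run:
```python
from h import *
s=env.state();print(s["ee_pos"],s["ee_rot"],s["force"],s["torque"])
s=env.grab_frame("side")["pixels"][130:250,270:380,::-1];d=env.grab_frame("scene")["pixels"][130:250,280:390,::-1]
cv2.imwrite("pics/c6.png",np.hstack([cv2.resize(s,None,fx=3.5,fy=4,interpolation=2),cv2.resize(d,None,fx=3.5,fy=4,interpolation=2)]))
```

```text
[599.36839075  48.19677837 122.41364335] [1.79817726e+02 1.25686335e-01 1.08444263e+02] [-0.28926757 -0.66029795  0.11907786] [ 0.14956291  0.16130978 -0.00113975]
```

View pics/c6.png

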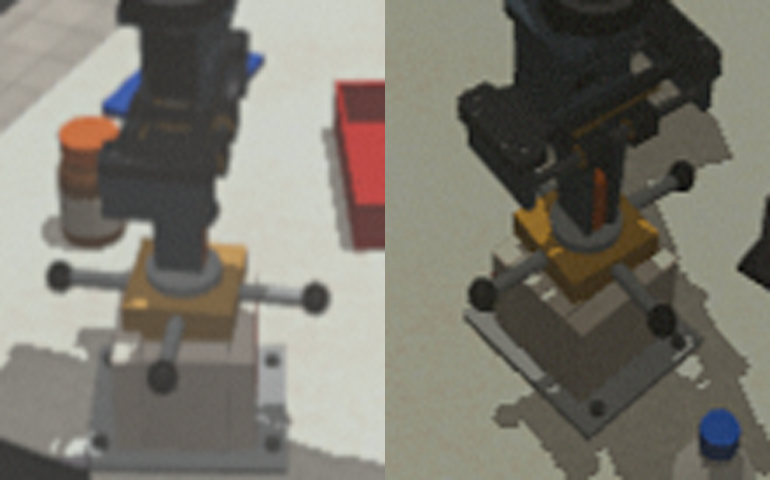

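Seated: upward force at about 122.4 mm matches the screw's weight coming off. Turning clockwise.

Call:
servo_tool:
  plan:
    - [[0,0,5],[-0.2,0,0.3],8]
    - [[0,0,6],[-0.2,0,0.3],8]
    - [[0,0,6],[-0.2,0,0.3],8]
    - [[0,0,6],[-0.2,0,0.3],8]
    - [[0,0,6],[-0.2,0,0.3],8]
    - [[0,0,6],[-0.2,0,0.3],8]
    - [[0,0,5],[-0.2,0,0.3],8]
    - [[0,0,4],[-0.2,0,0.3],8]
    - [[0,0,0],[0,0,0],8]
    - [[0,0,0],[0,0,0],8]

```text
time_s: 15.2
ee_pos: [598.8, 46.2, 120.5]
ee_rot: [179.8, 0.0, 63.1]
force: [-0.9, -0.4, 0.9]
gripper_width: 13.9
```

Run:
```python
from h import *
s=env.state();print(s["ee_pos"],s["ee_rot"],s["force"],s["torque"])
w=env.grab_frame("wrist")["pixels"];cv2.imwrite("pics/w7.png",w[:,:,::-1])
```

```text
[598.84555976  46.21841854 120.49368519] [1.79834888e+02 3.90803917e-02 6.31396462e+01] [-0.87811337 -0.40510129  0.91553056] [0.13101764 0.15119654 0.0319144 ]
```

View pics/w7.png

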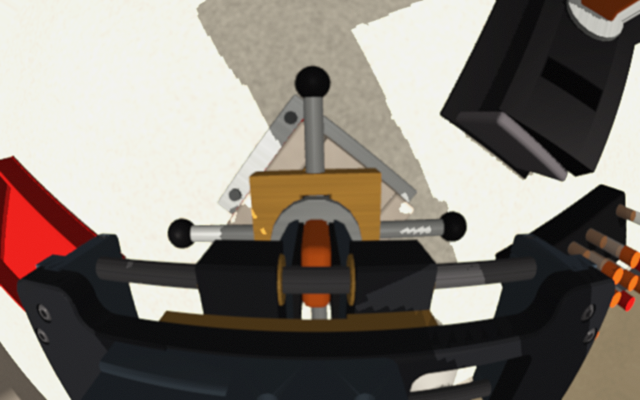

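Nut followed the tool 45° with the spoke pointing straight up the image at (313,80), and no resisting torque. Going past the 1 rad point.

Call:
servo_tool:
  plan:
    - [[0,0,3],[-0.1,0,0.2],8]
    - [[0,0,3],[-0.1,0,0.2],8]
    - [[0,0,3],[-0.1,0,0.2],8]
    - [[0,0,3],[-0.1,0,0.2],8]
    - [[0,0,3],[-0.1,0,0.2],8]
    - [[0,0,3],[-0.1,0,0.2],8]
    - [[0,0,3],[-0.1,0,0.2],8]
    - [[0,0,3],[-0.1,0,0.2],8]
    - [[0,0,0],[0,0,0],8]
    - [[0,0,0],[0,0,0],8]

```text
time_s: 16.5
ee_pos: [600.7, 44.6, 120.6]
ee_rot: [179.1, 0.1, 41.2]
force: [-0.2, -0.1, 0.9]
gripper_width: 20.6
```

Run:
```python
from h import *
s=env.state();print(s["ee_pos"],s["ee_rot"],s["force"],s["torque"],s["qpos"].round(0))
w=env.grab_frame("wrist")["pixels"];cv2.imwrite("pics/w8.png",w[:,:,::-1])
```

```text
[600.66252725  44.59026981 120.59891845] [1.79075346e+02 1.43790867e-01 4.12495176e+01] [-0.17007301 -0.05297583  0.94309082] [0.14984208 0.10869277 1.49494771] [  4.  25.  94.  -1.  61. -37.]
```

View pics/w8.png

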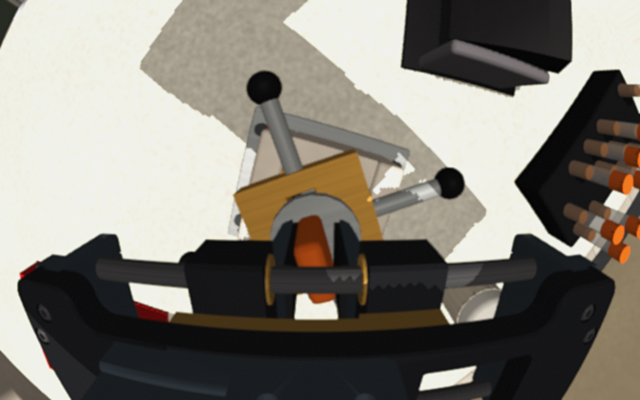

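It binds: torque about z rose to 1.5 N·m, the nut stopped, and the tab twisted in the jaws (opening 20.6). So screw 1 is the reject. Turning back.

Call:
servo_tool:
  plan:
    - [[0,0,-6],[0.2,0,0],8]
    - [[0,0,-6],[0.2,0,0],8]
    - [[0,0,-6],[0.2,0,0],8]
    - [[0,0,-6],[0.2,0,-0.2],8]
    - [[0,0,-6],[0.2,0,-0.2],8]
    - [[0,0,-6],[0.2,0,-0.3],8]
    - [[0,0,-6],[0.2,0,-0.3],8]
    - [[0,0,-6],[0.2,0,-0.3],8]
    - [[0,0,-6],[0.2,0,-0.3],8]
    - [[0,0,-6],[0.2,0,-0.3],8]

```text
time_s: 17.8
ee_pos: [604.0, 49.0, 122.1]
ee_rot: [179.2, 0.1, 101.2]
force: [-0.6, 0.7, -0.2]
gripper_width: 14.1
```

Run:
```python
from h import *
s=env.state();print(s["ee_pos"],s["ee_rot"],s["force"],s["torque"],s["gripper_width"])
w=env.grab_frame("wrist")["pixels"];cv2.imwrite("pics/w9.png",w[:,:,::-1])
```

```text
[603.97555977  49.04619975 122.06160381] [1.79212203e+02 9.30972637e-02 1.01172230e+02] [-0.5705044   0.73119382 -0.212545  ] [ 0.37708143  0.00604733 -0.08554655] 14.056622993248165
```

View pics/w9.png

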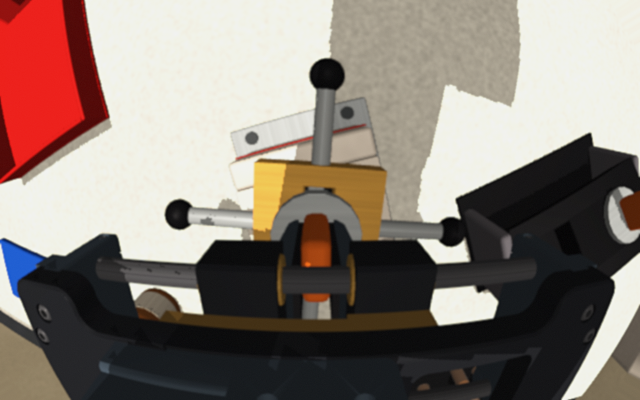

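```bash
cat >> h.py <<'E'
def ball(f,u,v,z=102,r=17,t=45):
    g=f["pixels"].max(2);m=np.zeros(g.shape,np.uint8);m[v-r:v+r+1,u-r:u+r+1]=(g[v-r:v+r+1,u-r:u+r+1]<t)*255
    b=max(blobs(m),key=lambda b:b[0]);return onz(f,b[1],z,True),b[:3]
E
python3 - <<'E'
from h import *
w=env.grab_frame("wrist")
c=np.array([597.1,47.9])
for u,v in [(326,74),(179,214),(452,232)]:
    p,b=ball(w,u,v,101.5);e=p[:2]-c;print(b,p.round(1),np.hypot(*e).round(1),np.degrees(np.arctan2(e[1],e[0])).round(1))
E
```

```text
(np.int32(813), array([325.8,  74.1]), [309, 59, 34, 31]) [502.7  35.1 101.5] 95.3 -172.3
(np.int32(520), array([177.6, 214.7]), [166, 201, 25, 29]) [609.8 -47.1 101.5] 95.8 -82.4
(np.int32(712), array([455.9, 229.7]), [440, 215, 30, 35]) [582.7 145.5 101.5] 98.7 98.4
```

Call:
servo_tool:
  plan:
    - [[0.4,0,2],[0,0,-2],8]
    - [[0.3,0,0],[0,0,-5],8]
    - [[0,0,0],[0,0,-9],8]
    - [[0,0,0],[0,0,-12],8]
    - [[0,0,0],[0,0,-15],8]
    - [[0,0,0],[0,0,-15],8]
    - [[0,0,0],[0,0,-15],8]
    - [[0,0,0],[0,0,-15],8]
    - [[0,0,0],[0,0,-15],8]
    - [[0,0,0],[0,0,-10],8]

```text
time_s: 19.15
ee_pos: [603.5, 48.6, 242.1]
ee_rot: [179.9, 0.0, 98.4]
force: [0.7, 0.3, -3.0]
gripper_width: 13.9
```

Run:
```python
from h import *
s=env.state();print(s["force"],s["torque"],s["gripper_width"])
w=env.grab_frame("wrist");cv2.imwrite("pics/w10.png",w["pixels"][:,:,::-1])
p,Q=pose()
a=np.radians(60);T=mk([0,0,-1],[np.cos(a),np.sin(a),0])
plan([((560,-130,240),mk([0,0,-1],[np.cos(a+.3),np.sin(a+.3),0]),4),((528,-325,200),T,6)])
```

```text
[ 0.7173991   0.27539832 -3.02437007] [ 0.14622006 -0.04351027 -0.04489255] 13.87365046249169
--
[[0.1, 0.0, 5.3], [-42.6, -17.5, 0.8]]
[[0.1, 0.0, 5.3], [-44.0, -13.5, 0.8]]
[[0.1, 0.0, 5.3], [-45.1, -9.3, 0.9]]
[[0.1, 0.0, 5.3], [-45.7, -5.1, 0.9]]
[[0.0, -0.0, 2.9], [-32.9, 2.0, 6.7]]
[[0.0, -0.0, 2.9], [-32.7, 3.6, 6.7]]
[[0.0, -0.0, 2.9], [-32.5, 5.3, 6.7]]
[[0.0, -0.0, 2.9], [-32.2, 6.9, 6.7]]
[[0.0, -0.0, 2.9], [-31.8, 8.5, 6.7]]
[[0.0, -0.0, 2.9], [-31.4, 10.1, 6.7]]
```

View pics/w10.png

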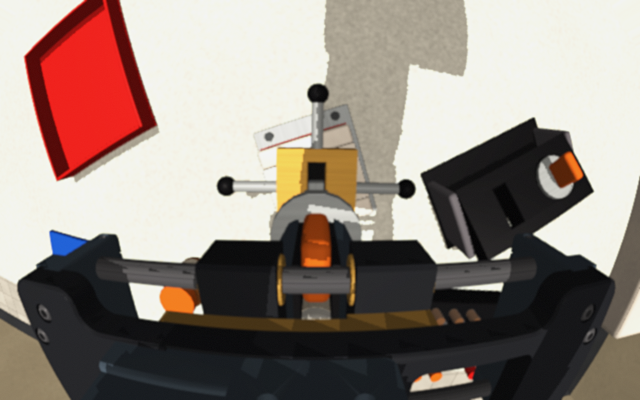

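Run:
```python
from h import *
a=np.radians(60)
T=mk([np.cos(a-np.pi/2)*.75,np.sin(a-np.pi/2)*.75,-.7],[np.cos(a),np.sin(a),0])
plan([((515,-325,200),T,10)])
```

```text
--
[[-4.5, -1.6, 3.6], [-35.7, -14.3, 4.3]]
[[-4.5, -1.6, 3.6], [-36.4, -12.4, 4.3]]
[[-4.5, -1.6, 3.6], [-37.0, -10.4, 4.4]]
[[-4.5, -1.6, 3.6], [-37.5, -8.4, 4.7]]
[[-4.5, -1.6, 3.6], [-37.8, -6.4, 5.1]]
[[-4.5, -1.6, 3.6], [-38.0, -4.4, 5.7]]
[[-4.5, -1.6, 3.6], [-38.0, -2.5, 6.5]]
[[-4.5, -1.6, 3.6], [-37.9, -0.7, 7.4]]
[[-4.5, -1.6, 3.6], [-37.7, 1.1, 8.5]]
[[-4.5, -1.6, 3.6], [-37.3, 2.8, 9.7]]
```

Call:
servo_tool:
  plan:
    - [[-4.5,-1.6,3.6],[-35.7,-14.3,4.3],8]
    - [[-4.5,-1.6,3.6],[-36.4,-12.4,4.3],8]
    - [[-4.5,-1.6,3.6],[-37,-10.4,4.4],8]
    - [[-4.5,-1.6,3.6],[-37.5,-8.4,4.7],8]
    - [[-4.5,-1.6,3.6],[-37.8,-6.4,5.1],8]
    - [[-4.5,-1.6,3.6],[-38,-4.4,5.7],8]
    - [[-4.5,-1.6,3.6],[-38,-2.5,6.5],8]
    - [[-4.5,-1.6,3.6],[-37.9,-0.7,7.4],8]
    - [[-4.5,-1.6,3.6],[-37.7,1.1,8.5],8]
    - [[-4.5,-1.6,3.6],[-37.3,2.8,9.7],8]

```text
time_s: 20.45
ee_pos: [515.3, -304.6, 201.1]
ee_rot: [135.4, 0.4, 61.6]
force: [0.7, 0.6, -2.5]
gripper_width: 13.8
```

Run:
```python
from h import *
print(env.state()["qpos"].round(0))
for n in ("scene","side"):
    f=env.grab_frame(n); cv2.imwrite(f"pics/{n}11.png",f["pixels"][:,:,::-1])
a=np.radians(60)
T=mk([np.cos(a-np.pi/2)*.75,np.sin(a-np.pi/2)*.75,-.7],[np.cos(a),np.sin(a),0])
plan([((515,-325,86),T,5)])
```

```text
[ -34.    6.  124.   33.    6. -127.]
--
[[-0.4, -0.2, 0.3], [-3.6, -15.2, 17.7]]
[[-0.4, -0.2, 0.3], [-3.6, -15.4, 17.6]]
[[-0.4, -0.2, 0.3], [-3.6, -15.5, 17.5]]
[[-0.4, -0.2, 0.3], [-3.6, -15.6, 17.4]]
[[-0.4, -0.2, 0.3], [-3.7, -15.7, 17.3]]
```

View pics/scene11.png

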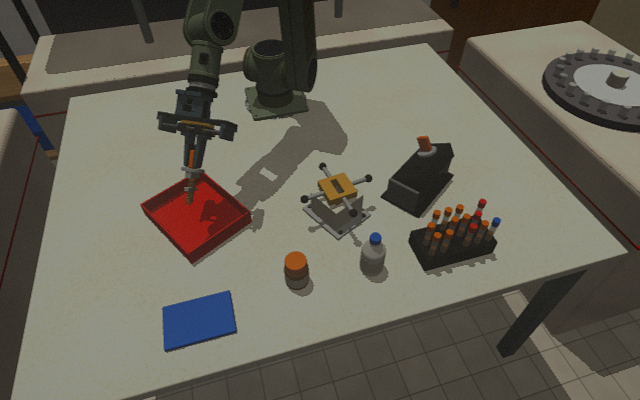

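View pics/side11.png

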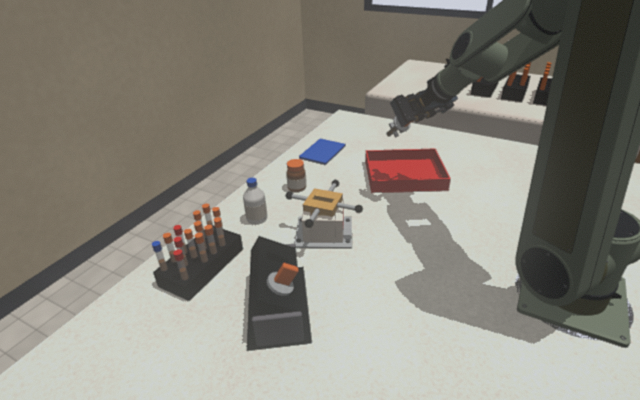

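Run:
```python
from h import *
a=np.radians(60)
T=mk([np.cos(a-np.pi/2)*.5,np.sin(a-np.pi/2)*.5,-.866],[np.cos(a),np.sin(a),0])
plan([((526,-331,150),T,4),((526,-331,102),T,4)])
```

```text
--
[[3.7, -0.2, 0.4], [-4.6, -5.6, 13.0]]
[[3.7, -0.2, 0.4], [-4.6, -4.7, 13.3]]
[[3.7, -0.2, 0.4], [-4.6, -3.8, 13.6]]
[[3.7, -0.2, 0.4], [-4.6, -2.9, 13.8]]
[[0.0, -0.0, -0.0], [-0.0, -6.0, 10.4]]
[[0.0, -0.0, -0.0], [-0.0, -6.0, 10.4]]
[[0.0, -0.0, -0.0], [-0.0, -6.0, 10.4]]
[[-0.0, -0.0, -0.0], [-0.0, -6.0, 10.4]]
```

Call:
servo_tool:
  plan:
    - [[3.7,-0.2,0.4],[-4.6,-5.6,13],8]
    - [[3.7,-0.2,0.4],[-4.6,-4.7,13.3],8]
    - [[3.7,-0.2,0.4],[-4.6,-3.8,13.6],8]
    - [[3.7,-0.2,0.4],[-4.6,-2.9,13.8],8]
    - [[0,0,0],[0,-6,10.4],8]
    - [[0,0,0],[0,-6,10.4],8]
    - [[0,0,0],[0,-6,10.4],8]
    - [[0,0,0],[0,-4,8],8]
    - [[0,0,0],[0,0,0],8]
    - [[0,0,0],[0,0,0],8]

```text
time_s: 21.8
ee_pos: [521.6, -327.8, 98.9]
ee_rot: [151.2, 0.5, 60.0]
force: [0.1, -0.1, -2.8]
gripper_width: 13.7
```

Run:
```python
from h import *
print(env.state()["qpos"].round(0),env.state()["force"])
f=[env.grab_frame(n)["pixels"] for n in ("scene","side")]
cv2.imwrite("pics/c12.png",cv2.resize(np.hstack([f[0][140:280,110:270],f[1][80:220,340:500]])[:,:,::-1],None,fx=2.5,fy=2.5,interpolation=2))
```

```text
[-34.  17. 118.   5.  16. -99.] [ 0.08272495 -0.14416002 -2.78632417]
```

View pics/c12.png

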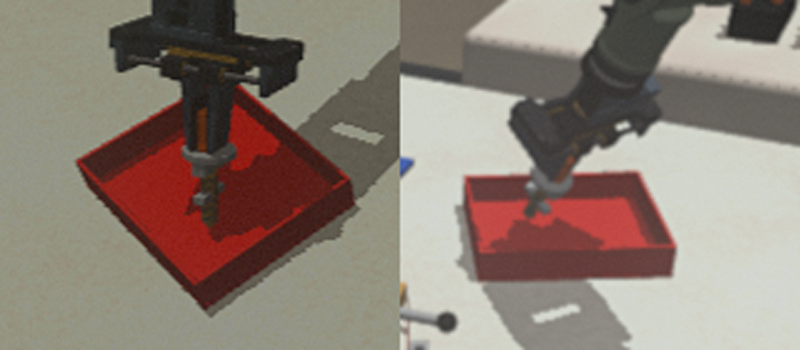

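Call:
servo_tool:
  plan:
    - [[0,0,0],[0,0,0],40]
    - [[0,0,0],[0,0,0],60]
    - [[0,0,0],[0,0,0],75]
    - [[0,0,0],[0,0,0],75]
    - [[0,0,0],[0,4,-6],75]
    - [[0,0,0],[0,8,-15],75]
    - [[0,0,0],[0,10,-25],75]
    - [[0,0,0],[0,10,-25],75]
    - [[0,0,0],[0,10,-25],75]
    - [[0,0,0],[0,10,-25],75]

```text
time_s: 23.15
ee_pos: [512.0, -321.2, 237.9]
ee_rot: [150.8, 0.6, 59.9]
force: [0.1, 0.3, -1.0]
gripper_width: 75.1
```

Run:
```python
from h import *
print(env.state()["qpos"].round(0),env.state()["force"])
f=[env.grab_frame(n)["pixels"] for n in ("scene","side")]
cv2.imwrite("pics/c13.png",cv2.resize(np.hstack([f[0][140:280,110:270],f[1][80:220,340:500]])[:,:,::-1],None,fx=2.5,fy=2.5,interpolation=2))
ax,Q=rackR(35.1)
o=np.array([536.9,344.2,102])
plan([((520,-60,260),mk([.15,.0,-1],[np.cos(1.5),np.sin(1.5),0]),8),((500,240,250),Q,10)])
```

```text
[-34.   7. 108.   2.  36. -96.] [ 0.14577812  0.33424585 -1.00499527]
--
[[2.6, 1.2, -3.1], [28.8, -12.4, -10.1]]
[[2.6, 1.2, -3.1], [29.6, -11.3, -8.9]]
[[2.6, 1.2, -3.1], [30.3, -10.0, -7.8]]
[[2.6, 1.2, -3.1], [31.0, -8.7, -6.7]]
[[2.6, 1.2, -3.1], [31.5, -7.3, -5.7]]
[[2.6, 1.2, -3.1], [32.0, -5.9, -4.7]]
[[2.6, 1.2, -3.1], [32.4, -4.4, -3.8]]
[[2.6, 1.2, -3.1], [32.6, -2.8, -3.0]]
[[-2.0, 1.2, -3.7], [29.8, -4.2, 0.7]]
[[-2.0, 1.2, -3.7], [30.0, -2.3, 1.2]]
--
[[-2.0, 1.2, -3.7], [30.0, -0.4, 1.8]]
[[-2.0, 1.2, -3.7], [29.9, 1.5, 2.5]]
[[-2.0, 1.2, -3.7], [29.7, 3.3, 3.2]]
[[-2.0, 1.2, -3.7], [29.4, 5.1, 4.0]]
[[-2.0, 1.2, -3.7], [28.9, 6.8, 4.9]]
[[-2.0, 1.2, -3.7], [28.3, 8.5, 5.8]]
[[-2.0, 1.2, -3.7], [27.5, 10.1, 6.7]]
[[-2.0, 1.2, -3.7], [26.7, 11.6, 7.7]]
```

View pics/c13.png

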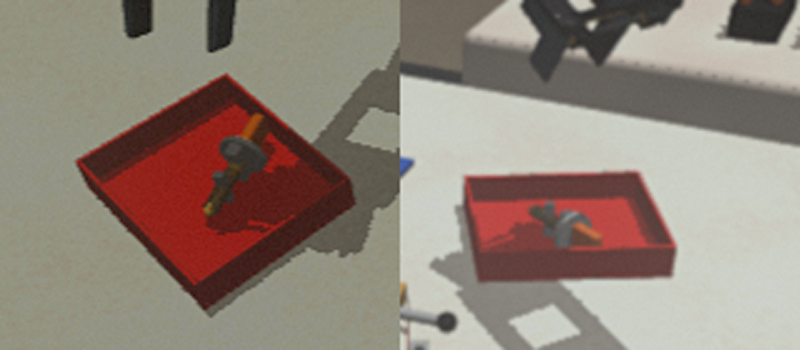

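Screw 1 lies flat inside the tray in both views. On to the second screw.

Call:
servo_tool:
  plan:
    - [[2.6,1.2,-3.1],[28.8,-12.4,-10.1],75]
    - [[2.6,1.2,-3.1],[29.6,-11.3,-8.9],75]
    - [[2.6,1.2,-3.1],[30.3,-10,-7.8],75]
    - [[2.6,1.2,-3.1],[31,-8.7,-6.7],75]
    - [[2.6,1.2,-3.1],[31.5,-7.3,-5.7],75]
    - [[2.6,1.2,-3.1],[32,-5.9,-4.7],75]
    - [[2.6,1.2,-3.1],[32.4,-4.4,-3.8],75]
    - [[2.6,1.2,-3.1],[32.6,-2.8,-3],75]
    - [[-2,1.2,-3.7],[29.8,-4.2,0.7],75]
    - [[-2,1.2,-3.7],[30,-2.3,1.2],75]

```text
time_s: 24.5
ee_pos: [510.8, 9.3, 250.4]
ee_rot: [168.6, -1.9, 94.9]
force: [-0.5, 0.0, -0.1]
gripper_width: 74.8
```

Run:
```python
from h import *
print(env.state()["qpos"].round(0))
ax,Q=rackR(35.1)
o=np.array([536.9,344.2,102])
plan([(o+115*ax,Q,8)])
```

```text
[ -2.   5. 102.   4.  61. -99.]
--
[[-2.2, 1.1, -3.6], [37.6, -0.8, 7.3]]
[[-2.2, 1.1, -3.6], [37.4, 1.2, 8.1]]
[[-2.2, 1.1, -3.6], [37.1, 3.3, 8.9]]
[[-2.2, 1.1, -3.6], [36.7, 5.2, 9.8]]
[[-2.2, 1.1, -3.6], [36.1, 7.2, 10.7]]
[[-2.2, 1.1, -3.6], [35.3, 9.0, 11.7]]
[[-2.2, 1.1, -3.6], [34.5, 10.7, 12.8]]
[[-2.2, 1.1, -3.6], [33.5, 12.4, 13.9]]
```

Call:
servo_tool:
  plan:
    - [[-2.2,1.1,-3.6],[37.6,-0.8,7.3],75]
    - [[-2.2,1.1,-3.6],[37.4,1.2,8.1],75]
    - [[-2.2,1.1,-3.6],[37.1,3.3,8.9],75]
    - [[-2.2,1.1,-3.6],[36.7,5.2,9.8],75]
    - [[-2.2,1.1,-3.6],[36.1,7.2,10.7],75]
    - [[-2.2,1.1,-3.6],[35.3,9,11.7],75]
    - [[-2.2,1.1,-3.6],[34.5,10.7,12.8],75]
    - [[-2.2,1.1,-3.6],[33.5,12.4,13.9],75]
    - [[0,0,0],[0,0,0],75]
    - [[0,0,0],[0,0,0],75]

```text
time_s: 25.75
ee_pos: [482.7, 320.1, 191.2]
ee_rot: [150.2, 0.1, 125.9]
force: [-0.3, -0.1, 0.5]
gripper_width: 74.8
```

Run:
```python
from h import *
f=env.grab_frame("wrist");im=f["pixels"];cv2.imwrite("pics/w14.png",im[:,:,::-1])
ax,Q=rackR(35.1)
u=np.round(proj(f,np.array([536.9,344.2,102])+8*ax,True));print(u)
m=np.zeros(im.shape[:2],np.uint8);x,y=int(u[0]),int(u[1]);m[y-42:y+43,x-45:x+46]=(im.max(2)>95)[y-42:y+43,x-45:x+46]*255
bl=max(blobs(m),key=lambda q:q[0]);e=cv2.fitEllipse(cv2.convexHull(np.argwhere(bl[3])[:,::-1].astype(np.float32)));print(bl[:3],e)
o=onz(f,e[0],108.9,True)-8*ax;print(o)
plan([(o+85*ax,Q,4),(o+14*ax,Q,6)])
```

```text
[303. 211.]
(np.int32(2874), array([303.4, 211.6]), [272, 181, 63, 66]) ((302.8833312988281, 211.8293914794922), (61.20878982543945, 66.2265625), 15.241415977478027)
[537.93007417 345.12572814 101.97179677]
--
[[-0.1, -0.1, 0.2], [-2.8, 1.7, 5.5]]
[[-0.1, -0.1, 0.2], [-2.8, 1.7, 5.5]]
[[-0.1, -0.1, 0.2], [-2.8, 1.8, 5.5]]
[[-0.1, -0.1, 0.2], [-2.8, 1.8, 5.5]]
[[0.0, 0.0, 0.0], [0.0, -0.0, 11.8]]
[[0.0, 0.0, 0.0], [0.0, -0.0, 11.8]]
[[0.0, 0.0, 0.0], [-0.0, 0.0, 11.8]]
[[0.0, -0.0, 0.0], [0.0, -0.0, 11.8]]
[[0.0, 0.0, 0.0], [0.0, -0.0, 11.8]]
[[0.0, 0.0, 0.0], [0.0, -0.0, 11.8]]
```

View pics/w14.png

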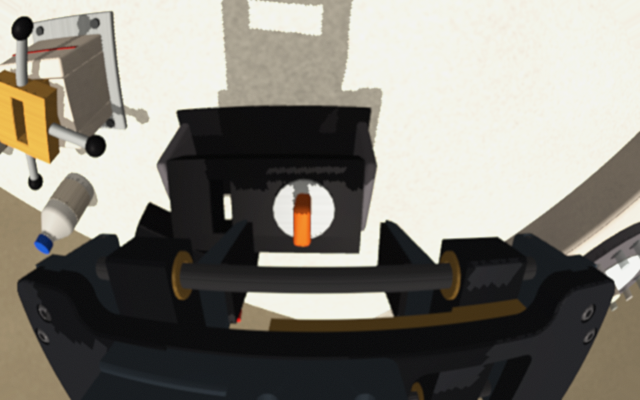

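Flange disc is at (303,212), and the tab lies along the fingers' centre line. The new estimate is within about 1.5 mm of the first one.

Call:
servo_tool:
  plan:
    - [[0,0,0.2],[-2.8,1.4,5.5],75]
    - [[0,0,0.2],[-2.8,1.4,5.5],75]
    - [[0,0,0.2],[-2.8,1.4,5.5],75]
    - [[0,0,0.2],[-2.8,1.4,5.5],75]
    - [[0,0,0],[0,0,0],75]
    - [[0,0,0],[0,0,0],75]
    - [[0,0,0],[0,0,12],75]
    - [[0,0,0],[0,0,12],75]
    - [[0,0,0],[0,0,12],75]
    - [[0,0,0],[0,0,0],75]

```text
time_s: 27.05
ee_pos: [520.3, 329.0, 140.3]
ee_rot: [150.2, -0.3, 124.9]
force: [0.2, 0.1, -0.4]
gripper_width: 75.1
```

Run:
```python
from h import *
ax,Q=rackR(35.1)
o=np.array([537.7,344.9,102])-1.5*Q[:,1]
print(o)
plan([(o+14*ax,Q,4)])
```

```text
[536.63719234 344.15304627 101.25      ]
--
[[-0.1, -0.0, -0.1], [0.7, -0.1, 7.7]]
[[-0.1, -0.0, -0.1], [0.7, -0.1, 7.7]]
[[-0.1, -0.0, -0.1], [0.8, -0.1, 7.7]]
[[-0.1, -0.0, -0.1], [0.8, -0.1, 7.7]]
```

Call:
servo_tool:
  plan:
    - [[0,0,0],[0.7,0,7.2],75]
    - [[0,0,0],[0.7,0,7.2],75]
    - [[0,0,0],[0.7,0,7.2],75]
    - [[0,0,0],[0.7,0,7.2],60]
    - [[0,0,0],[0,0,0],30]
    - [[0,0,0],[0,0,0],10]
    - [[0,0,0],[0,0,0],8]
    - [[0,0,0],[0,0,0],8]
    - [[0,0,0],[0,0,0],8]
    - [[0,0,0],[0,0,0],8]
  squeeze: 40

```text
time_s: 28.3
ee_pos: [531.1, 340.4, 114.4]
ee_rot: [150.2, -0.3, 124.9]
force: [0.9, -0.8, -1.4]
gripper_width: 14.0
```

Call:
servo_tool:
  plan:
    - [[0,0,0],[0,0,-6],8]
    - [[0,0,0],[0,0,-12],8]
    - [[0,0,0],[0,0,-15],8]
    - [[0,0,0],[0,0,-15],8]
    - [[0,0,0],[0,0,-15],8]
    - [[0,0,0],[0,0,-15],8]
    - [[0,0,0],[0,0,-15],8]
    - [[0,0,0],[0,0,-15],8]
    - [[0,0,0],[0,0,-10],8]
    - [[0,0,0],[0,0,0],8]

```text
time_s: 29.55
ee_pos: [478.7, 303.1, 224.3]
ee_rot: [150.2, -0.3, 124.9]
force: [0.4, -0.3, -2.2]
gripper_width: 13.8
```

Run:
```python
from h import *
s=env.state();print(s["force"],s["gripper_width"],s["qpos"].round(0))
f=env.grab_frame("wrist"); cv2.imwrite("pics/w15.png",f["pixels"][:,:,::-1])
a=np.radians(97.7);T=mk([0,0,-1],[np.cos(a),np.sin(a),0])
plan([((570,170,260),mk([.2,.1,-1],[np.cos(a+.1),np.sin(a+.1),0]),7),((597,48,225),T,6)])
```

```text
[ 0.44674026 -0.33970213 -2.19201291] 13.81175568472972 [ 29.   4. 113.   5.  33. -99.]
--
[[2.4, -0.7, 2.9], [-23.0, 2.5, -4.7]]
[[2.4, -0.7, 2.9], [-22.9, 3.4, -4.5]]
[[2.4, -0.7, 2.9], [-22.8, 4.4, -4.4]]
[[2.4, -0.7, 2.9], [-22.6, 5.4, -4.3]]
[[2.4, -0.7, 2.9], [-22.4, 6.4, -4.2]]
[[2.4, -0.7, 2.9], [-22.1, 7.3, -4.2]]
[[2.4, -0.7, 2.9], [-21.7, 8.3, -4.3]]
[[2.0, -0.6, 1.0], [-21.1, -1.6, 4.6]]
[[2.0, -0.6, 1.0], [-21.1, -1.0, 4.8]]
[[2.0, -0.6, 1.0], [-21.0, -0.5, 5.1]]
--
[[2.0, -0.6, 1.0], [-21.0, 0.0, 5.3]]
[[2.0, -0.6, 1.0], [-20.9, 0.6, 5.5]]
[[2.0, -0.6, 1.0], [-20.8, 1.2, 5.7]]
```

View pics/w15.png

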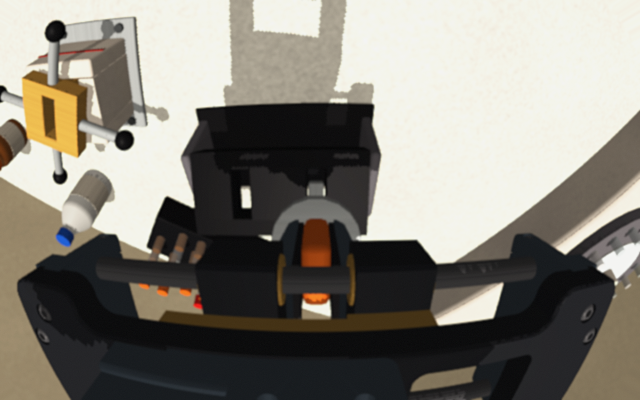

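Screw 2 is out of the rack and held square, with both slots empty.

Call:
servo_tool:
  plan:
    - [[2.4,-0.7,2.9],[-23,2.5,-4.7],8]
    - [[2.4,-0.7,2.9],[-22.9,3.4,-4.5],8]
    - [[2.4,-0.7,2.9],[-22.8,4.4,-4.4],8]
    - [[2.4,-0.7,2.9],[-22.6,5.4,-4.3],8]
    - [[2.4,-0.7,2.9],[-22.4,6.4,-4.2],8]
    - [[2.4,-0.7,2.9],[-22.1,7.3,-4.2],8]
    - [[2.4,-0.7,2.9],[-21.7,8.3,-4.3],8]
    - [[2,-0.6,1],[-21.1,-1.6,4.6],8]
    - [[2,-0.6,1],[-21.1,-1,4.8],8]
    - [[2,-0.6,1],[-21,-0.5,5.1],8]

```text
time_s: 30.85
ee_pos: [584.5, 102.4, 233.1]
ee_rot: [175.6, -1.5, 100.4]
force: [0.1, 0.2, -2.7]
gripper_width: 14.1
```

Run:
```python
from h import *
a=np.radians(97.7);T=mk([0,0,-1],[np.cos(a),np.sin(a),0])
plan([((597.5,48,222),T,5)])
```

```text
--
[[0.9, -0.3, 0.5], [-11.2, 0.4, 2.0]]
[[0.9, -0.3, 0.5], [-11.2, 0.6, 2.0]]
[[0.9, -0.3, 0.5], [-11.2, 0.7, 2.1]]
[[0.9, -0.3, 0.5], [-11.2, 0.8, 2.1]]
[[0.9, -0.3, 0.5], [-11.2, 1.0, 2.2]]
```

Call:
servo_tool:
  plan:
    - [[0.9,-0.3,0.5],[-11.2,0.4,2],8]
    - [[0.9,-0.3,0.5],[-11.2,0.6,2],8]
    - [[0.9,-0.3,0.5],[-11.2,0.7,2],8]
    - [[0.9,-0.3,0.5],[-11.2,0.8,2],8]
    - [[0.9,-0.3,0.5],[-11.2,1,2],8]
    - [[0,0,0],[0,0,0],8]
    - [[0,0,0],[0,0,0],8]
    - [[0,0,0],[0,0,0],8]
    - [[0,0,0],[0,0,0],8]
    - [[0,0,0],[0,0,0],8]

```text
time_s: 32.1
ee_pos: [597.8, 44.5, 221.1]
ee_rot: [-179.5, -0.0, 97.7]
force: [-0.2, 0.2, -2.2]
gripper_width: 13.8
```

Run:
```python
from h import *
w=env.grab_frame("wrist");cv2.imwrite("pics/w16.png",w["pixels"][:,:,::-1])
s=env.grab_frame("side")["pixels"][130:250,270:380,::-1];d=env.grab_frame("scene")["pixels"][130:250,280:390,::-1]
cv2.imwrite("pics/c16.png",np.hstack([cv2.resize(s,None,fx=3.5,fy=4,interpolation=2),cv2.resize(d,None,fx=3.5,fy=4,interpolation=2)]))
c=np.array([597.1,47.9])
for ang in (7.7,97.7,187.7,277.7):
    a=np.radians(ang);t=np.array([*(c+95*np.array([np.cos(a),np.sin(a)])),101.3]);u=proj(w,t,True).astype(int);
    try:
        p,b=ball(w,u[0],u[1],101.3,14);e=p[:2]-c;print(b,p.round(1),np.hypot(*e).round(1),np.degrees(np.arctan2(e[1],e[0])).round(1))
    except Exception as ex:print(u,ex)
```

```text
[318 285] max() iterable argument is empty
(np.int32(243), array([414.3, 199. ]), [407, 190, 16, 19]) [584.5 142.4 101.3] 95.4 97.6
(np.int32(321), array([319.9,  98.8]), [310, 90, 21, 19]) [502.6  35.9 101.3] 95.3 -172.7
(np.int32(231), array([222.9, 198.4]), [215, 190, 16, 18]) [609.2 -46.9 101.3] 95.6 -82.7
```

View pics/w16.png

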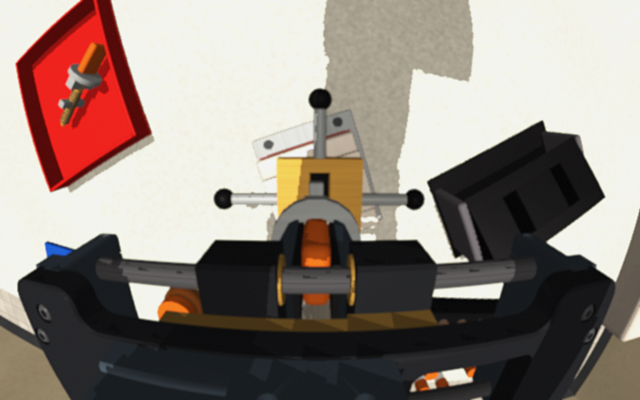

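View pics/c16.png

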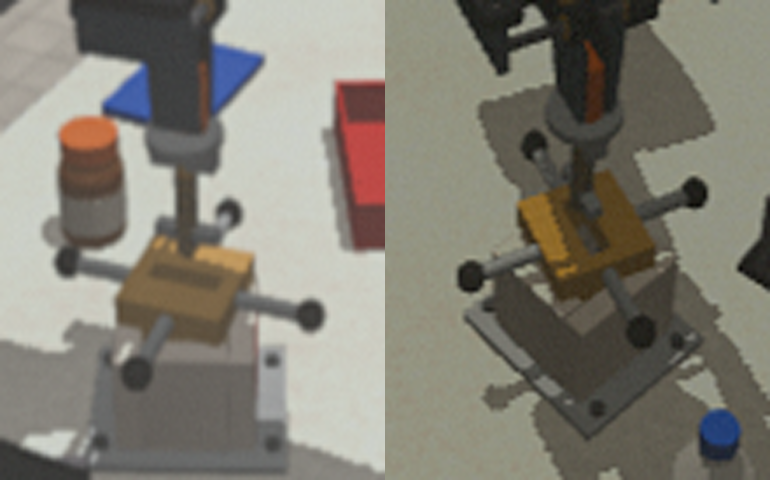

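Run:
```python
from h import *
s=env.grab_frame("side");d=env.grab_frame("scene");p,Q=pose();print(p)
S=lambda x,y:(270+x/3.5,130+y/4); D=lambda x,y:(280+(x-385)/3.5,130+y/4)
b0=np.array([-.5,-.2,-1.6])
for n,a,b in [("tip",(187,254),(579,208)),("flange",(184,143),(586,120)),("stem",(186,190),(583,160))]:
    q,e=tri([ray(s,S(*a)),ray(d,D(*b))]);q=q-b0;print(n,q.round(1),np.round(e,1),(Q.T@(q-p)).round(1))
a=np.radians(97.6);T=mk([0,0,-1],[np.cos(a),np.sin(a),0])
for off in (0,-1):
  t=np.array([597.,47.9,216])-T@np.array([0,off,0]);plan([(t,T,2)])
```

```text
[597.82180466  44.33573003 221.01253154]
tip [595.8  44.2 125.8] [0.8 0.8] [ 0.  -1.3 95.2]
flange [596.9  45.7 206.2] [2.6 2.6] [ 1.5 -0.6 14.8]
stem [597.   44.3 172.1] [2.6 2.6] [ 0.1 -0.5 48.9]
--
[[-0.2, -0.0, 0.0], [1.8, -0.1, 2.5]]
[[-0.2, -0.0, 0.0], [1.8, -0.2, 2.5]]
--
[[-0.2, -0.0, 0.0], [1.8, 0.4, 2.5]]
[[-0.2, -0.0, 0.0], [1.8, 0.3, 2.5]]
```

Call:
servo_tool:
  plan:
    - [[-0.2,0,0],[1.8,0.3,2],8]
    - [[-0.2,0,0],[1.8,0.3,2],8]
    - [[0,0,0],[0,0,0],8]
    - [[0,0,0],[0,0,0],8]
    - [[0,0,0],[0,0,0],8]
    - [[0,0,0],[0,0,0],8]
    - [[0,0,0],[0,0,0],8]
    - [[0,0,0],[0,0,0],8]
    - [[0,0,0],[0,0,0],8]
    - [[0,0,0],[0,0,0],8]

```text
time_s: 33.6
ee_pos: [597.9, 48.2, 216.7]
ee_rot: [-180.0, -0.0, 97.7]
force: [-0.1, -0.7, -1.7]
gripper_width: 14.0
```

Run:
```python
from h import *
a=np.radians(97.6);T=mk([0,0,-1],[np.cos(a),np.sin(a),0])
p,_=pose();t=np.array([597.,47.9,p[2]])-T@np.array([0,-1,0]);print(p,t);plan([(t,T,1)])
```

```text
[597.9155238   48.19754889 216.68073826] [597.99121554  48.03225639 216.68073826]
--
[[-0.0, -0.0, 0.1], [-0.2, 0.1, -0.0]]
```

Call:
servo_tool:
  plan:
    - [[0,0,0],[-0.1,0,3],8]
    - [[0,0,0],[0,0,4],8]
    - [[0,0,0],[0,0,4],8]
    - [[0,0,0],[0,0,4],8]
    - [[0,0,0],[0,0,5],8]
    - [[0,0,0],[0,0,5],8]
    - [[0,0,0],[0,0,5],8]
    - [[0,0,0],[0,0,5],8]
    - [[0,0,0],[0,0,5],8]
    - [[0,0,0],[0,0,0],8]

```text
time_s: 34.85
ee_pos: [597.5, 48.1, 173.1]
ee_rot: [-179.9, -0.0, 97.7]
force: [0.6, 1.3, -1.7]
gripper_width: 14.3
```

Call:
servo_tool:
  plan:
    - [[0,0,0],[0,0,5],8]
    - [[0,0,0],[0,0,5],8]
    - [[0,0,0],[0,0,5],8]
    - [[0,0,0],[0,0,5],8]
    - [[0,0,0],[0,0,5],8]
    - [[0,0,0],[0,0,5],8]
    - [[0,0,0],[0,0,5],8]
    - [[0,0,0],[0,0,4],8]
    - [[0,0,0],[0,0,2],8]
    - [[0,0,0],[0,0,0],8]

```text
time_s: 36.1
ee_pos: [597.7, 48.1, 129.4]
ee_rot: [-179.9, -0.0, 97.7]
force: [-0.9, 0.7, -1.9]
gripper_width: 13.9
```

Call:
servo_tool:
  plan:
    - [[0,0,0],[0,0,2],8]
    - [[0,0,0],[0,0,2],8]
    - [[0,0,0],[0,0,2],8]
    - [[0,0,0],[0,0,1.5],8]
    - [[0,0,0],[0,0,1.5],8]
    - [[0,0,0],[0,0,1.5],8]
    - [[0,0,0],[0,0,1.5],8]
    - [[0,0,0],[0,0,1.5],8]
    - [[0,0,0],[0,0,0],8]
    - [[0,0,0],[0,0,0],8]

```text
time_s: 37.35
ee_pos: [598.2, 48.2, 125.3]
ee_rot: [179.7, 0.0, 97.7]
force: [0.2, 0.4, -1.4]
gripper_width: 14.0
```

Run:
```python
from h import *
s=env.state();print(s["force"],s["torque"],s["qpos"].round(0))
s=env.grab_frame("side")["pixels"][130:250,270:380,::-1];d=env.grab_frame("scene")["pixels"][130:250,280:390,::-1]
cv2.imwrite("pics/c17.png",np.hstack([cv2.resize(s,None,fx=3.5,fy=4,interpolation=2),cv2.resize(d,None,fx=3.5,fy=4,interpolation=2)]))
```

```text
[ 0.19500954  0.42983427 -1.44845979] [ 0.11247723 -0.01191069  0.02597036] [  4.  24.  94.   0.  62. -94.]
```

View pics/c17.png

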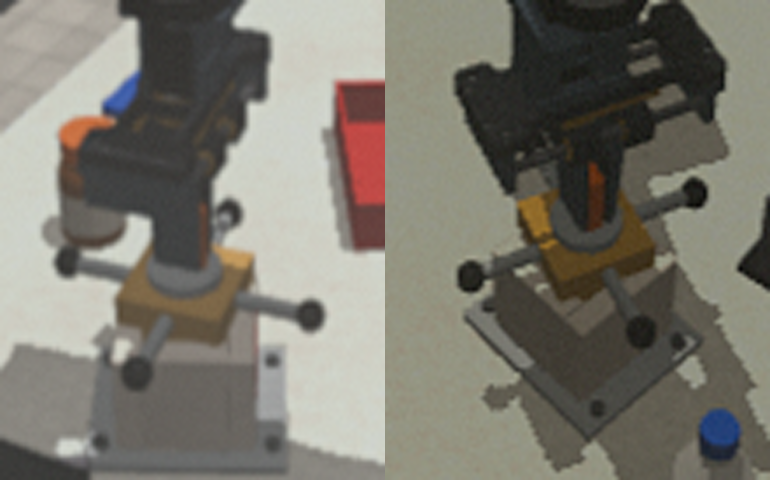

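Call:
servo_tool:
  plan:
    - [[0,0,5],[-0.1,0,0.5],8]
    - [[0,0,6],[-0.1,0,0.5],8]
    - [[0,0,6],[-0.1,0,0.5],8]
    - [[0,0,6],[-0.1,0,0.4],8]
    - [[0,0,6],[-0.1,0,0.4],8]
    - [[0,0,6],[-0.1,0,0.4],8]
    - [[0,0,6],[-0.1,0,0.4],8]
    - [[0,0,6],[-0.1,0,0.4],8]
    - [[0,0,3],[0,0,0.3],8]
    - [[0,0,0],[0,0,0],8]

```text
time_s: 38.7
ee_pos: [598.0, 46.7, 123.0]
ee_rot: [179.8, -0.1, 46.1]
force: [0.5, 0.7, -1.1]
gripper_width: 13.8
```

Run:
```python
from h import *
s=env.state();print(s["force"],s["torque"],s["qpos"].round(0))
w=env.grab_frame("wrist");cv2.imwrite("pics/w18.png",w["pixels"][:,:,::-1])
```

```text
[ 0.47123932  0.66057035 -1.10599224] [ 0.16452669 -0.01556518 -0.00199902] [  3.  24.  94.  -0.  61. -43.]
```

View pics/w18.png

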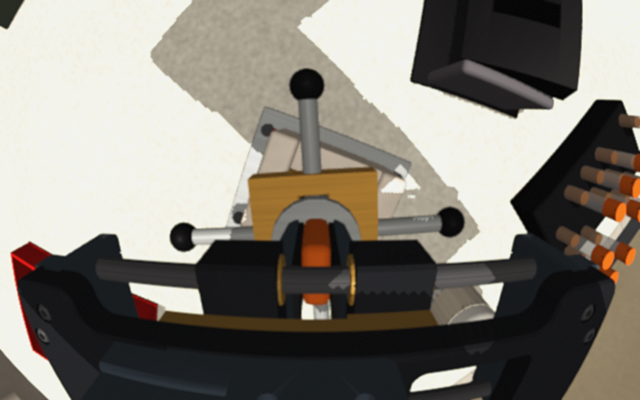

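The nut is past where the other screw bound (spoke at (307,85) follows the tool, no torque), so screw 2 is the free one. Continuing to the end stop.

Call:
servo_tool:
  plan:
    - [[0,0,6],[-0.1,0,0.4],8]
    - [[0,0,7],[-0.1,0,0.4],8]
    - [[0,0,7],[-0.1,0,0.4],8]
    - [[0,0,7],[-0.1,0,0.4],8]
    - [[0,0,7],[-0.1,0,0.4],8]
    - [[0,0,7],[-0.1,0,0.4],8]
    - [[0,0,7],[-0.1,0,0.4],8]
    - [[0,0,7],[-0.1,0,0.4],8]
    - [[0,0,7],[-0.1,0,0.4],8]
    - [[0,0,7],[-0.1,0,0.4],8]

```text
time_s: 40.0
ee_pos: [596.2, 46.2, 120.0]
ee_rot: [179.9, -0.1, -24.5]
force: [-0.8, -0.4, 0.2]
gripper_width: 14.0
```

Call:
servo_tool:
  plan:
    - [[0,0,6],[-0.1,0,0.4],8]
    - [[0,0,6],[-0.1,0,0.4],8]
    - [[0,0,5],[-0.1,0,0.4],8]
    - [[0,0,5],[-0.1,0,0.4],8]
    - [[0,0,4],[-0.1,0,0.3],8]
    - [[0,0,4],[-0.1,0,0.3],8]
    - [[0,0,3],[0,0,0.2],8]
    - [[0,0,3],[0,0,0.2],8]
    - [[0,0,0],[0,0,0],8]
    - [[0,0,0],[0,0,0],8]

```text
time_s: 41.25
ee_pos: [595.6, 47.0, 118.3]
ee_rot: [180.0, -0.1, -61.1]
force: [-0.5, -0.2, 0.3]
gripper_width: 13.4
```

Run:
```python
from h import *
s=env.state();print(s["force"],s["torque"],s["qpos"].round(0),s["gripper_width"])
w=env.grab_frame("wrist");cv2.imwrite("pics/w19.png",w["pixels"][:,:,::-1])
```

```text
[-0.54325413 -0.16217216  0.31734082] [0.09458535 0.21963226 0.01050764] [ 3. 24. 95. -0. 61. 65.] 13.382404552601889
```

View pics/w19.png

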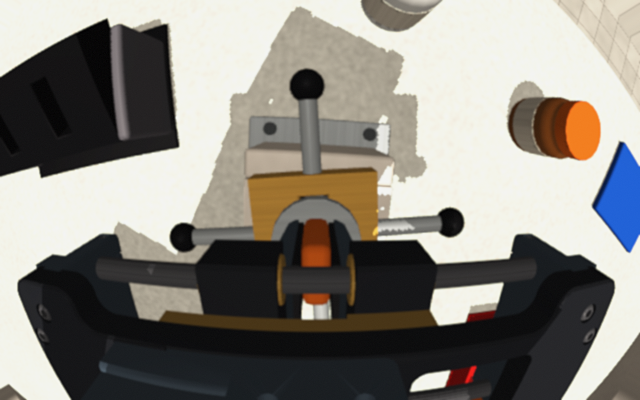

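Call:
servo_tool:
  plan:
    - [[0,0,3],[0,0,0.2],8]
    - [[0,0,3],[0,0,0.2],8]
    - [[0,0,3],[0,0,0.2],8]
    - [[0,0,3],[0,0,0.2],8]
    - [[0,0,3],[0,0,0.2],8]
    - [[0,0,3],[0,0,0.2],8]
    - [[0,0,3],[0,0,0.1],8]
    - [[0,0,3],[0,0,0.1],8]
    - [[0,0,0],[0,0,0],8]
    - [[0,0,0],[0,0,0],8]

```text
time_s: 42.55
ee_pos: [594.3, 47.1, 117.9]
ee_rot: [179.9, -0.4, -83.9]
force: [-0.3, 0.1, 0.8]
gripper_width: 17.1
```

Run:
```python
from h import *
s=env.state();print(s["force"],s["torque"],s["qpos"].round(0),s["gripper_width"])
w=env.grab_frame("wrist");cv2.imwrite("pics/w20.png",w["pixels"][:,:,::-1])
```

```text
[-0.27574031  0.05502819  0.80539275] [0.17487104 0.28446308 1.4206859 ] [ 4. 24. 95. -0. 61. 88.] 17.12665974749375
```

View pics/w20.png

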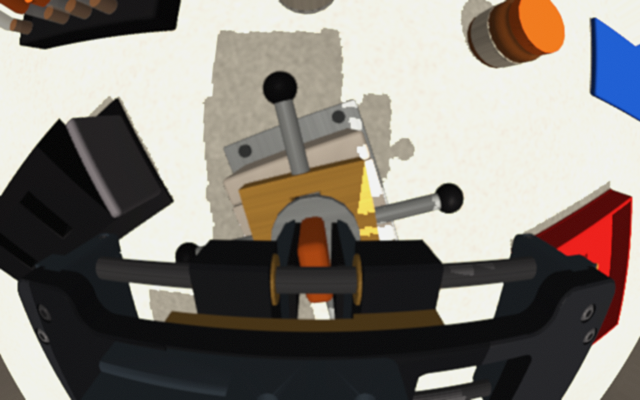

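End stop reached: torque is 1.4 N·m and the nut sits about 180° from its start. Opening and lifting.

Call:
servo_tool:
  plan:
    - [[0,0,0],[0,0,0],25]
    - [[0,0,0],[0,0,0],40]
    - [[0,0,0],[0,0,0],60]
    - [[0,0,0],[0,0,0],75]
    - [[0,0,0],[0,0,0],75]
    - [[0,0,0],[0,0,-8],75]
    - [[0,0,0],[0,0,-15],75]
    - [[0,0,0],[0,0,-20],75]
    - [[0,0,0],[0,0,-30],75]
    - [[0,0,0],[0,0,-30],75]

```text
time_s: 43.85
ee_pos: [594.6, 47.5, 225.8]
ee_rot: [179.9, -0.3, -84.5]
force: [0.4, -0.1, -0.1]
gripper_width: 75.1
```

Call:
servo_tool:
  plan:
    - [[0,0,0],[0,12,-10],75]
    - [[0,0,0],[0,12,-10],75]
    - [[0,0,0],[0,12,0],75]
    - [[0,0,0],[0,12,0],75]
    - [[0,0,0],[0,0,0],75]
    - [[0,0,0],[0,0,0],75]
    - [[0,0,0],[0,0,0],75]
    - [[0,0,0],[0,0,0],75]
    - [[0,0,0],[0,0,0],75]
    - [[0,0,0],[0,0,0],75]

```text
time_s: 45.1
ee_pos: [543.0, 42.7, 246.7]
ee_rot: [179.9, -0.3, -84.5]
force: [0.1, -1.4, 0.4]
gripper_width: 75.0
```

Run:
```python
from h import *
for n in ("wrist","side","scene"):
    f=env.grab_frame(n);cv2.imwrite(f"pics/{n}21.png",f["pixels"][:,:,::-1])
```

```text
(no output)
```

View pics/wrist21.png

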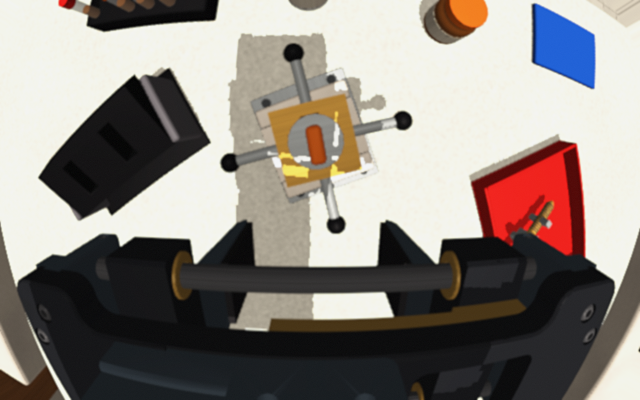

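View pics/scene21.png

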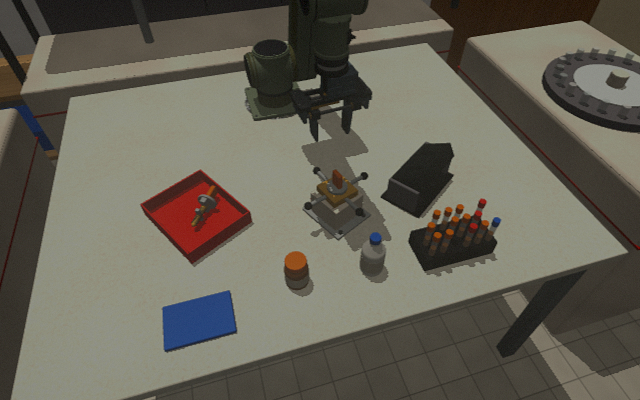

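View pics/side21.png

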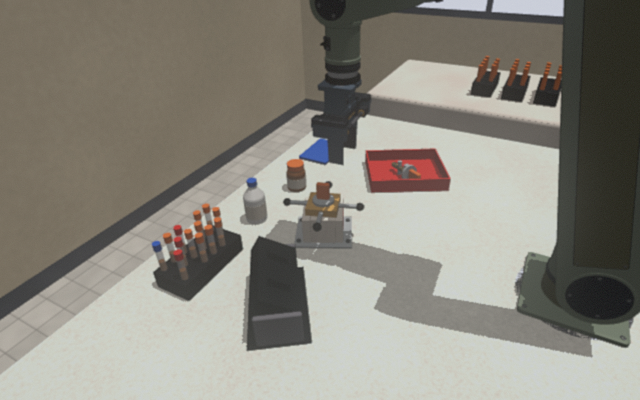

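Run:
```python
from h import *
w=env.grab_frame("wrist");P=[]
for u,v in [(293,52),(403,120),(336,225),(230,162)]:
    p,b=ball(w,u,v,93.9,14);P.append(p);
P=np.array(P);c=P.mean(0);print(c.round(1))
for p in P:print(np.hypot(*(p-c)[:2]).round(1),np.degrees(np.arctan2(*(p-c)[1::-1])).round(1))
im=w["pixels"];cv2.imwrite("pics/w22.png",cv2.resize(im[30:240,200:430,::-1],None,fx=3,fy=2.85,interpolation=2))
o=orange(im,(290,110,345,175),(0,16),120,60);b=max(blobs(o),key=lambda q:q[0]);print(b[:3],onz(w,b[1],104+40,True).round(1))
```

```text
[597.1  47.8  93.9]
95.7 19.4
95.6 -70.5
96.0 -160.7
95.4 109.3
(np.int32(588), array([315.5, 144.4]), [306, 125, 20, 40]) [596.   47.7 144. ]
```

View pics/w22.png

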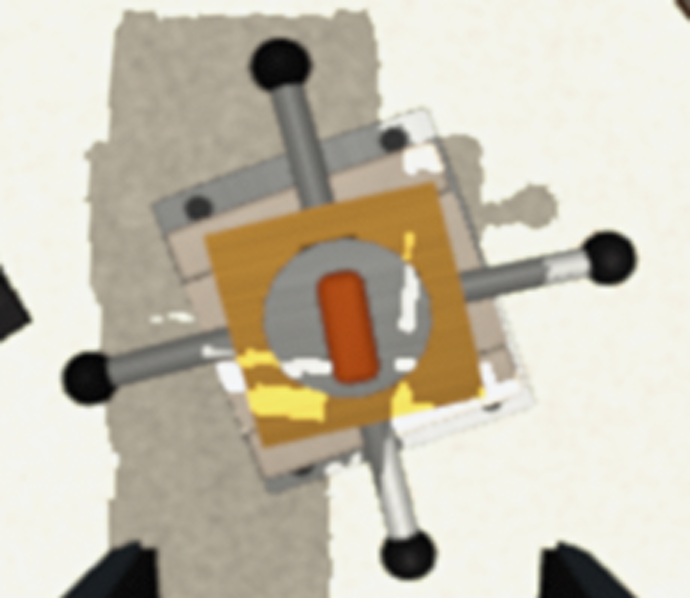

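Run:
```python
from h import *
w=env.grab_frame("wrist")
P=[onz(w,(200+x/3,30+y/2.85),8,True) for x,y in [(155,205),(428,110),(535,400),(272,490)]]
for i in range(4):
    d=P[(i+1)%4]-P[i];print(np.linalg.norm(d).round(1),(np.degrees(np.arctan2(d[1],d[0]))%90).round(1))
```

```text
126.9 25.4
144.3 25.6
127.0 25.8
145.3 25.6
```

The gauge foot is at 25.6° and the nut at 19.4°, which with the half turn gives 186.2° = 3.25 rad, exactly home. The tab is centred on the nut's axis, and the ball radius fits the sunken height.

Run:
```python
from workcell import env
print(env.job_done(), env.state()["time_s"])
```

```text
the job is handed in; nothing more can be done
the job is handed in; nothing more can be done
```

I handed the job in at about 45 s of the 72 s limit; it reports no verdict.

- **Rejected screw:** I tried the screw nearest the gauge first. It stopped hard about 50° after the start, with 1.5 N·m of torque and the tab twisting in the jaws. I turned the nut back to about 0.3 rad, drew the screw out and laid it in the red tray. It lies flat inside the walls in all views.
- **Seated screw:** The second screw went in and turned freely past that point to the end stop, where the torque rose to 1.4 N·m. I then released it and lifted the arm clear.
- **Last checks:**
  - **Nut angle:** the spokes against the gauge foot give 186.2°, or 3.25 rad, which is fully home.
  - **Seat:** the flange sits on the nut, and the tab is about 1 mm from the axis, within the camera's 2 mm calibration.
  - **Bystanders:** the bottle and jar look untouched.
  - **Arm:** the gripper is open and clear of everything.
- **Disagreement:** none of the final checks failed. One measurement earlier in the run was off: a shadow spoiled one ball's position in the wrist view before the first insertion, so I used the other balls.

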